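# Lock the steel box with its key and put the key back

### The arm

A 7-joint arm with a two-finger parallel gripper is mounted at the origin on a cart in front of the work surface, level with it; the furniture and walls round the work are solid. World frame = base frame: x ahead of the robot, y to its left, z up, the work surface at z = 0. Lengths are in m, angles in rad, forces in N, time in s.
With the tool pointing down it reaches from about 0.4 to 0.85 m from the base axis. Payload 4.4 kg.
Tool frame: the origin (TCP) lies on the centre line of the jaws, within the pads' length; the fingertips stand ahead of it and the grasp point (between the pads) lies 5 mm behind it (ctrl.tips_ahead is the z of the fingertips in the tool frame, in m); z points along the fingers, y is the direction in which the jaws open and shut (so a half turn about z gives the same grasp; the last joint's range is limited). The gripper opens to 94 mm and grips with 3 to 60 N. Pads are 16 mm wide; open, the fingers measure 119 mm over their backs; the gripper's body (75 mm by 177 mm) begins 78 mm behind the grasp point.
Start: joints at [1.177, 0.628, 0.038, 1.517, -0.027, 0.996, -0.02], TCP at [0.209, -0.615, 0.196] pointing down, gripper open.
Joint ranges: [-3.06, 3.06], [-0.37, 2.12], [-1.25, 1.32], [0.18, 2.47], [-1.1, 4.24], [0.23, 1.98], [-2.94, 2.94]. Speed limits (rad/s): [2.57, 2.57, 3.14, 3.14, 3.14, 3.14, 3.14].

### API

Orientations are given as a rotation vector (axis times angle).
In Python, from station import sensors, optics, job_done, finder, ctrl gives the robot as it stands. The module is installed in compiled form; this text tells all that it offers.
- The arm moves only by the tool step_arm, never from a script. Its argument "rows" is a list of rows, each a list of 5 numbers: the opening, from 0 (shut) to 1 (fully open), then the shift along the tool's x, y, z in m, then the turn about the tool's z in degrees. A call has 1 to 5 rows; each row is the pose to reach, as a shift and turn from the pose measured when the call began, along the tool's axes at that moment; what a row does not reach only later rows make up. A row lasts 1/8 s, in which the tool goes at most 62.5 mm and 10.7 degrees, less where a joint would pass 70% of its speed; a pose out of reach is approached as far as the arm can. A call with a gripper value outside its range is refused whole. The fingers move at their own pace and stop on an object; the grip force is fixed at half the most. Time passes only in rows, so rows that repeat a pose let the fingers close. It gives the time, the measured TCP pose, the force and the opening at its end, in the units of the state.
- sensors.read_state(): the state, without advancing time (a new reading comes with each control period).
- optics.capture(name): name is "scene" or "top"; returns a dict with "color" (480x640x3 uint8, red, green, blue), "fx", "fy", "cx", "cy" (pixels), "rvec" (rotation vector, rad) and "tvec" (3), from world to camera coordinates, as OpenCV has them. Camera axes: x right, y down, z forward; pixel columns grow to the right and rows downward; lengths in m; the calibration is good to about 2 mm. A picture is of the moment at which its call begins. There is no depth.
- job_done(): hands the job in, once; it reports no verdict.
Trained networks look in the newest picture that a camera, given by its name, has taken for a name from the list of things; names that differ only in an ending like _2 or _b are one class to them, and where a whole thing is asked for, a point or a joint stands for the part that bears it (a point fixed in the world has none). Each returns a list of dicts, best first, with "p" (0 to 1); they miss things now and then, are a little off and sometimes report something else, mostly with a low value. They report only what shows in the picture. A call takes as long as a camera call. They do not tell look-alikes from the thing itself.
- finder.spot_in(camera, target): "uv" ([column, row] in pixels, amid what is visible of it).
The state is a dict: "t": time; "joint_pos": joint angles; "joint_velocities": joint speeds; "joint_torque": joint torques, N m; "ee_pos": TCP position; "eef_rot": TCP orientation; "ft_force": force on the tool from outside, world axes, zero at the start; "moment": the same for the moment, N m; "finger_gap": finger opening in m.
Only numpy, scipy, OpenCV 4.12 (cv2) and the standard library are available. Lean on these libraries where they do the work, as an engineer would, in place of code of your own. Each camera call takes 0.05 s, during which the arm holds its last target.

### The job

Lock the grey steel box: take the key from the wooden stand, push it fully into the lock on the lid, turn it clockwise until you feel it come up against its stop (which throws the bolt), turn it back home and draw it out, then put the key fully back into the slot of its stand. Where the stop lies differs from lock to lock, so feel for it and press on it only gently, and leave the other things on the table where they are.

Things in the scene. Friction and masses are not known exactly. Their poses are not given: they have to be found in the camera images.
- key_bow (a point): centre of the flat bow (grip) of the plain steel key that stands upright in the stand at the start. Bow: 8 mm thick along x, 32 mm wide along y, 40 mm high along z, rounded edges; z points up along the shaft. Below it a round collar, 20 mm across, its underside 28 mm below this point, then an 8 mm round shaft, then the bit. Half a turn about z makes no difference
- key_tip (a point): middle of the lower end of the key's bit, 58 mm below key_bow, same axes. The bit is flat: 26 mm wide (y), 6 mm thick (x), 24 mm high (z), narrowing to 22 x 3 mm in its last 5 mm
- keyhole (a point): centre of the keyhole's mouth in the 70 x 70 mm face plate on top of the lock, 78 mm above the table; fixed. A slot straight down, 28 mm long (this point's y), 8 mm wide (x), z up; the key's bit (y) lies along it. Fully in, the collar lies on the plate: key_bow 28 mm above this point, key_tip 30 mm below. Turned from home, the bit is caught under the plate: the key cannot be drawn out
- lockbox: grey steel box, 150 x 160 x 42 mm (x, y, z), with a lock 36 mm high on its lid; fixed; origin under its middle at table height; the lock's axis is at x = -22 mm, y = 0. The bolt comes out of the lock towards -x into a keeper 5 mm away (top of keeper 69 mm above the table)
- barrel (a joint): angle of the lock's barrel, which turns with the key: 0 is home (a hard stop) and the start, growing clockwise seen from above. There is about 0.1 rad of play either way between key and barrel. The barrel stays where it is left; friction about 0.02 N m
- bolt (a joint): throw of the bolt (m): 0 drawn in, about 0.007 when the key has thrown it; the key's bit pushes it from about 0.2 rad on against some 1.5 N of friction; it stays out when the key is turned back
- stop_case: hidden stop inside the lock, which the turned key's bit runs against. Fixed to the lock, origin at the keyhole: this pose does not tell the stop's angle. The stop is rigid and lies somewhere from 1.0 to 1.4 rad clockwise from home; it meets the bit 7 to 13 mm from the lock's axis. Over 20 N on it is too much
- stand: wooden stand of the key, a block 70 x 80 mm on a slightly wider foot, 36 mm high, fixed; origin under its middle, z up
- stand_slot (a point): centre of the mouth of the stand's slot, in its top, 36 mm above the table. The slot is 30 mm long (along this point's y), 10 mm wide (along x) and 32 mm deep, straight down; with the key fully in, its collar rests on the top and key_bow is 28 mm above this point
- key: the key, 78 mm long, about 70 g; origin at key_tip, axes as key_bow. Over 80 N of contact between key and lock is too much
- marker_mid (a point): bystander: round marker pen, 128 mm long, 17 mm thick; point about its middle
- dipper_mid (a point): bystander: pair of small joined metal cups, 39x81x22 mm; point about its middle
- tube_blue_mid (a point): bystander: paint tube with a blue band, 40x138x31 mm; point about its middle
- masking_roll_mid (a point): bystander: roll of masking tape, 100 mm across, 25 mm high; point about its middle
- tube_green_mid (a point): bystander: paint tube with a green band, 39x133x30 mm; point about its middle
- wick_box_mid (a point): bystander: small open brown carton, 62x112x48 mm; point about its middle
Not all that is in view belongs to the job. Leave any blue, green or orange look-alike of the key alone.

How it is judged:
On the way, in this order (a step that is already met when the one before it is completed fails the run):
1. the key is fully in the lock, at home (z of key_tip in the frame of keyhole below -0.026 m and horizontal distance between key_bow and keyhole below 0.006 m and value of joint barrel below 0.15 rad), for 0.2 s.
2. the key, fully in, is turned clockwise and rests against the stop, the bolt thrown (z of key_tip in the frame of keyhole below -0.026 m and horizontal distance between key_bow and keyhole below 0.006 m and contact force between key and stop_case above 1 N and value of joint bolt above 0.006 m), for 0.2 s.
3. the key, still in, is turned back home (z of key_tip in the frame of keyhole below -0.026 m and horizontal distance between key_bow and keyhole below 0.006 m and value of joint barrel below 0.12 rad), for 0.2 s.
4. the key is drawn out of the lock (z of key_tip in the frame of keyhole above 0.003 m), for 0.1 s.
At the end, for the whole second after the job is handed in: the bolt is thrown by more than 6 mm, the barrel is home within 0.12 rad, and the key stands released and at rest in the stand's slot: its tip within 8 mm sideways of the slot's centre, the collar within 3 mm of the stand's top, upright within 0.15 rad (value of joint bolt above 0.006 m and value of joint barrel below 0.12 rad and horizontal distance between key_tip and stand_slot below 0.008 m and z of key_bow in the frame of stand_slot below 0.031 m and angle between key's own z axis and vertical below 0.15 rad and linear speed of key below 0.02 m/s); the robot touches nothing.
It fails at once if the key is forced against the stop (over 20 N) (contact force between key and stop_case above 20 N).
It fails at once if the key is forced in the lock (over 80 N of contact between key and lock) (contact force between key and lockbox above 80 N).
It fails at once if another thing on the table moved more than 30 mm (distance of any of marker_mid, dipper_mid, tube_blue_mid, masking_roll_mid, tube_green_mid, wick_box_mid from where it was at the start of the episode above 0.03 m).
It also fails if it takes over 72 s, if anything falls off the work surface, if the arm or the gripper's body presses on something with over 40 N, if the wrist force passes 120 N, or if a joint passes its speed limit or range.

## Working session

There is one attempt and no reset: what is moved stays moved. The work goes in short steps, Python scripts to look and compute and a tool call to move; the robot and the scene stay as the last step left them, time stands still between calls to the robot, and variables do not carry over. Pictures are saved under pics/ and viewed, and the job is handed in when it is done.

Besides the shell and the picture viewer there is one more tool, called after "Request:" as name(argument=value, ...) on one line, values as JSON. step_arm: Moves the arm, as the interface text tells. Its arguments: {"type":"object","properties":{"rows":{"type":"array"}},"required":["rows"]}

```bash
mkdir -p pics; cat > h.py <<'E'
import numpy as np, cv2
from station import sensors, optics, job_done, finder, ctrl
def cam(n):
    c=optics.capture(n); R=cv2.Rodrigues(np.array(c['rvec'],float))[0]; t=np.array(c['tvec'],float).reshape(3)
    c['R']=R;c['t']=t;return c
def save(c,name,crop=None,s=1):
    im=c['color'][:,:,::-1]
    if crop: x0,y0,x1,y1=crop; im=im[y0:y1,x0:x1]
    im=cv2.resize(im,None,fx=s,fy=s,interpolation=cv2.INTER_CUBIC); cv2.imwrite('pics/'+name,im)
def ray(c,uv,z):
    d=c['R'].T@np.array([(uv[0]-c['cx'])/c['fx'],(uv[1]-c['cy'])/c['fy'],1]); o=-c['R'].T@c['t']
    return o+d*(z-o[2])/d[2]
def proj(c,p):
    q=c['R']@np.asarray(p,float)+c['t']; return np.array([c['fx']*q[0]/q[2]+c['cx'],c['fy']*q[1]/q[2]+c['cy']])
def tri(c1,u1,c2,u2):
    A=[];b=[]
    for c,u in((c1,u1),(c2,u2)):
        x=(u[0]-c['cx'])/c['fx'];y=(u[1]-c['cy'])/c['fy'];R=c['R'];t=c['t']
        A+= [R[0]-x*R[2],R[1]-y*R[2]]; b+=[x*t[2]-t[0],y*t[2]-t[1]]
    return np.linalg.lstsq(np.array(A),np.array(b),rcond=None)[0]
E
python3 - <<'E'
from h import *
s=sensors.read_state();print({k:np.round(v,3) for k,v in s.items()},ctrl.tips_ahead)
for n in('scene','top'):
    c=cam(n);save(c,n+'0.png');print(n,c['fx'],-c['R'].T@c['t'],c['R'].round(2).tolist())
    for k in('key_bow','key_tip','keyhole','lockbox','stand','stand_slot','key'):
        try: print(k,[(np.round(d['uv'],1).tolist(),round(d['p'],2)) for d in finder.spot_in(n,k)])
        except Exception as e: print(k,e)
E
```

```text
{'t': np.float64(0.0), 'joint_pos': array([ 1.177,  0.629,  0.038,  1.518, -0.027,  0.996, -0.02 ]), 'joint_velocities': array([-0.   , -0.   , -0.   ,  0.001,  0.001,  0.001, -0.   ]), 'joint_torque': array([ 0.0000e+00, -5.4972e+01,  1.1440e+00, -1.8664e+01, -5.2000e-02,
        2.4000e-02,  0.0000e+00]), 'ee_pos': array([ 0.209, -0.615,  0.195]), 'eef_rot': array([-3.098e+00, -5.120e-01,  1.000e-03]), 'ft_force': array([1.357, 0.15 , 0.278]), 'moment': array([-0.063, -0.052,  0.024]), 'finger_gap': np.float64(0.094)} 0.014
scene 463.2573044466297 [-0.15466841  0.73991415  0.66413722] [[-0.7, -0.71, 0.01], [-0.36, 0.34, -0.87], [0.62, -0.61, -0.49]]
key_bow [([320.3, 281.8], 0.83), ([273.0, 284.9], 0.75), ([255.2, 268.8], 0.7), ([301.9, 315.1], 0.66)]
key_tip [([231.0, 279.4], 0.78), ([321.1, 280.9], 0.74), ([303.8, 315.6], 0.67), ([256.8, 269.3], 0.53), ([272.9, 286.6], 0.49)]
keyhole [([366.6, 237.8], 0.7)]
lockbox [([365.3, 240.7], 0.82)]
stand [([271.3, 306.6], 0.63)]
stand_slot [([272.3, 305.1], 0.98), ([270.8, 287.5], 0.17)]
key [([302.2, 316.6], 0.78), ([270.9, 285.0], 0.7), ([318.0, 283.9], 0.53), ([256.3, 271.9], 0.49), ([228.1, 279.1], 0.48)]
top 439.7660247511676 [0.4794683  0.01032663 1.17908984] [[-0.01, -1.0, -0.01], [-0.99, 0.01, -0.1], [0.11, 0.01, -0.99]]
key_bow [([243.8, 311.4], 0.52), ([293.8, 278.2], 0.52), ([265.5, 221.9], 0.43), ([476.2, 285.1], 0.33)]
key_tip [([478.3, 235.8], 0.74), ([262.2, 224.6], 0.66), ([236.1, 218.9], 0.59), ([244.9, 315.2], 0.58), ([252.4, 262.2], 0.54)]
keyhole [([399.0, 247.3], 0.79)]
lockbox [([401.5, 245.1], 0.58)]
stand [([252.6, 270.3], 0.91), ([455.3, 248.5], 0.15)]
stand_slot [([255.3, 264.5], 0.79)]
key [([236.8, 221.8], 0.51), ([292.4, 282.2], 0.42), ([246.4, 311.8], 0.39)]
```

```bash
python3 - <<'E'
from h import *
c=cam('scene');save(c,'s1.png',(190,180,450,360),3)
c=cam('top');save(c,'t1.png',(210,190,470,340),3)
E
```

```text
(no output)
```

View pics/s1.png

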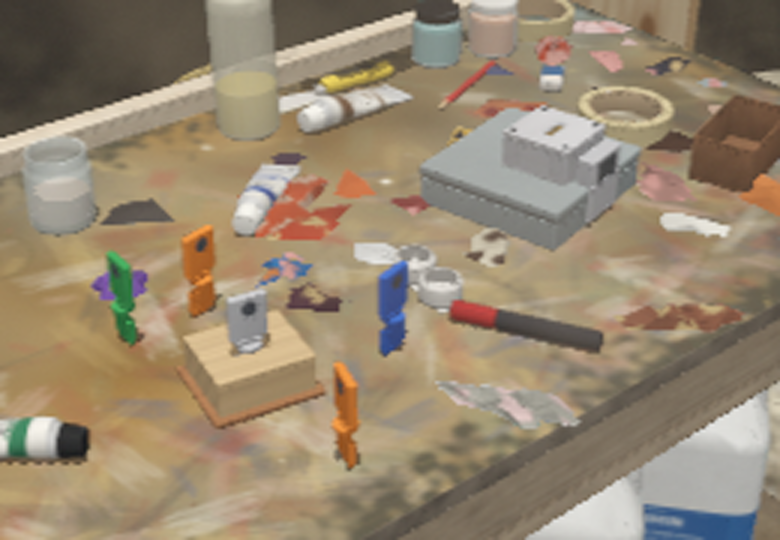

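View pics/t1.png

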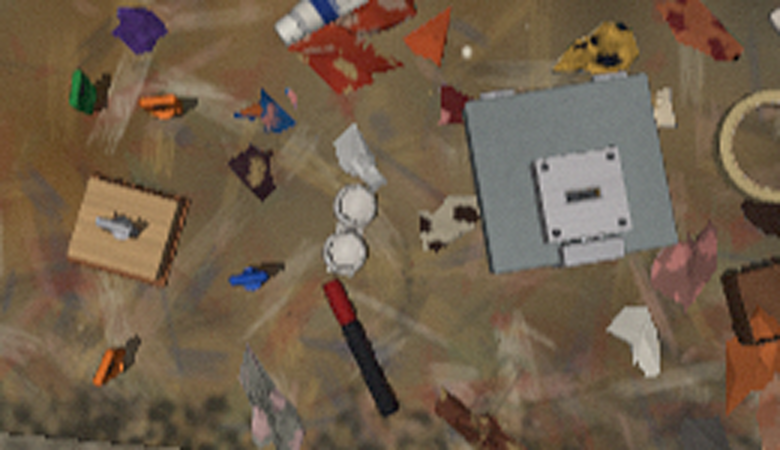

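View pics/scene0.png

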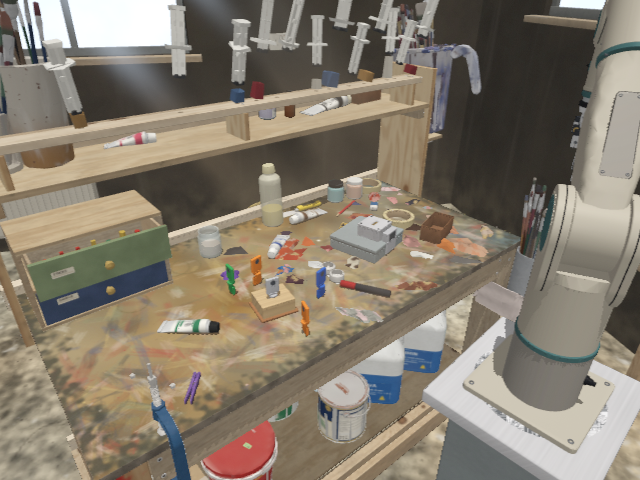

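View pics/top0.png

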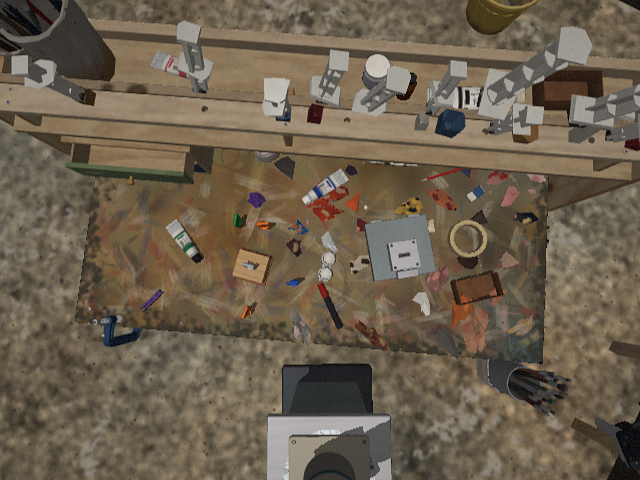

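The key candidates in the scene picture are steel grey at (272,285) in the stand, green (231,279), orange (256,269) and (303,315), and blue (320,281). The grey one in the wooden stand fits "plain steel key". I'll make enlarged crops to confirm that and measure from them.

```bash
python3 - <<'E'
from h import *
c=cam('scene');save(c,'s2.png',(245,270,305,325),12);save(c,'s3.png',(325,210,410,265),9)
c=cam('top');save(c,'t2.png',(228,243,278,290),12);save(c,'t3.png',(360,210,440,285),9)
E
```

```text
(no output)
```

View pics/s2.png

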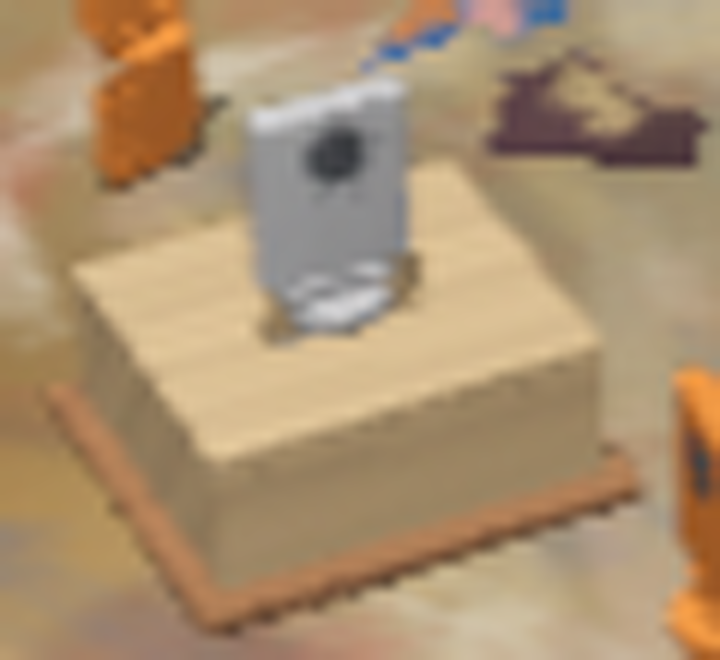

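View pics/s3.png

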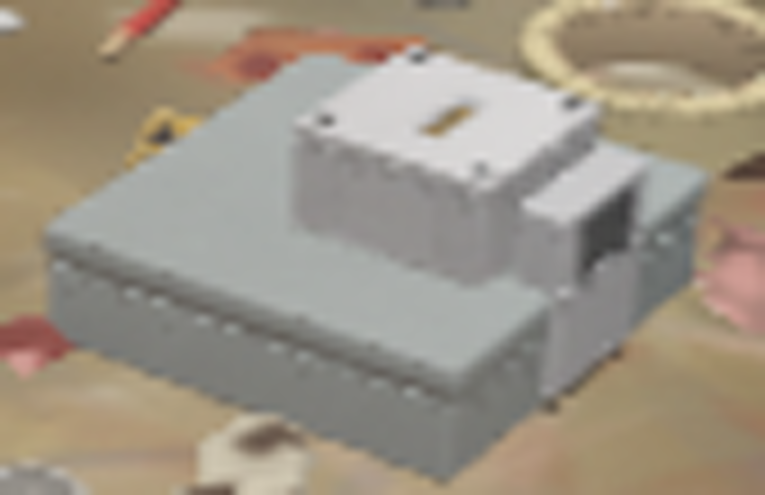

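View pics/t2.png

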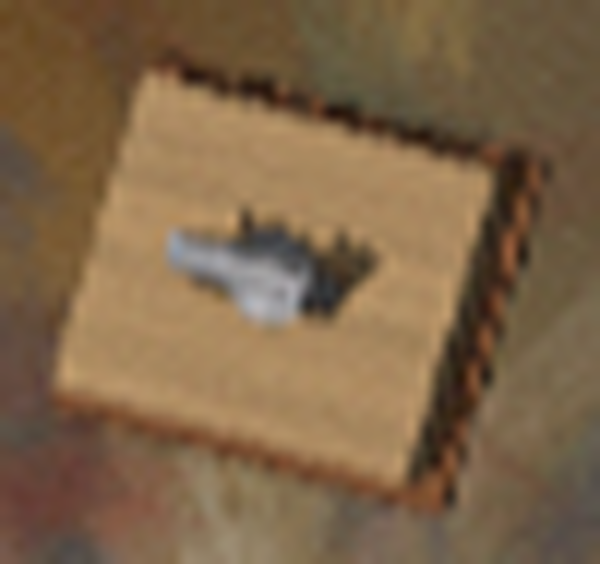

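View pics/t3.png

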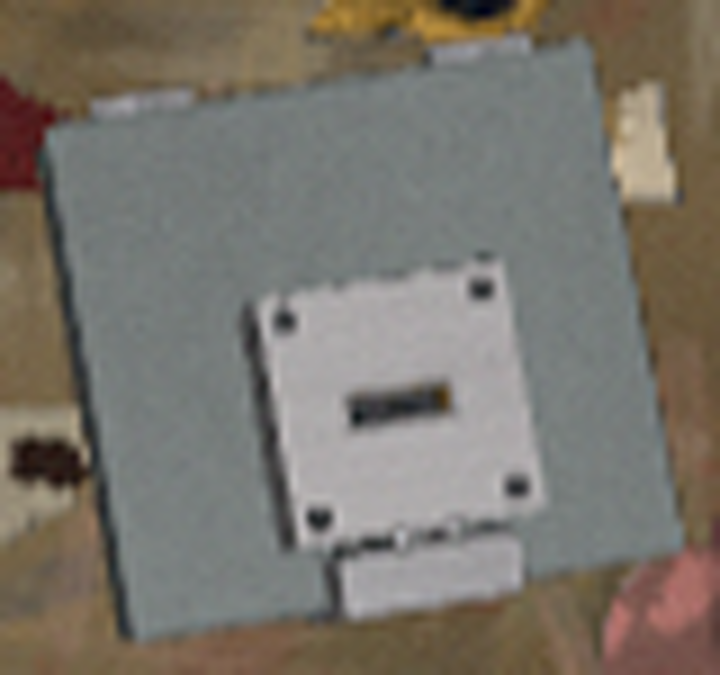

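```bash
cat > fit.py <<'E'
from h import *
from scipy.optimize import least_squares
cs=cam('scene');ct=cam('top')
def U(pts,s,o): return [((x+.5)/s-.5+o[0],(y+.5)/s-.5+o[1]) for x,y in pts]
def fit(obs,x0):
    def W(p,l):
        c,s=np.cos(p[2]),np.sin(p[2]); return [p[0]+c*l[0]-s*l[1],p[1]+s*l[0]+c*l[1],l[2]]
    f=lambda p:np.concatenate([proj(c,W(p,l))-u for c,l,u in obs])
    r=least_squares(f,x0,loss='soft_l1'); return r.x,f(r.x).reshape(-1,2),W
if __name__=='__main__':
    h=.036
    tc=U([(150,68),(497,165),(412,490),(58,395)],12,(228,243)); sc=U([(78,268),(440,158),(600,340),(218,460)],12,(245,270))
    a,b=.035,.04
    lt=[(a,b,h),(a,-b,h),(-a,-b,h),(-a,b,h)]
    # scene: camera at +y -x side looking +x -y... assign by nearest
    x0=[*ray(ct,np.mean(tc,0),h)[:2],0]
    rt=fit([(ct,l,u) for l,u in zip(lt,tc)],x0); 
    W=rt[2]; ls=[min(lt,key=lambda l:np.hypot(*(proj(cs,W(rt[0],l))-u))) for u in sc]
    rs=fit([(cs,l,u) for l,u in zip(ls,sc)],rt[0])
    rb=fit([(ct,l,u) for l,u in zip(lt,tc)]+[(cs,l,u) for l,u in zip(ls,sc)],rt[0])
    for n,r in(('t',rt),('s',rs),('b',rb)): print('stand',n,r[0].round(4),r[1].round(1).tolist())
    T=U([(45,130),(585,42),(685,550),(130,640),(255,298),(503,258),(545,505),(297,550),(400,404)],9,(360,210))
    A,B=.075,.08
    L=[(A,B,.042),(A,-B,.042),(-A,-B,.042),(-A,B,.042)]+[(-.022+x,y,.078) for x,y in((.035,.035),(.035,-.035),(-.035,-.035),(-.035,.035),(0,0))]
    S=U([(45,232),(458,385),(709,175),(296,122),(415,45),(603,105),(487,185),(447,121)],9,(325,210))
    x0=[*ray(ct,T[8],.078)[:2],0];x0[0]+=.022
    rt=fit([(ct,l,u) for l,u in zip(L,T)],x0)
    W=rt[2]; ls=[min(L,key=lambda l:np.hypot(*(proj(cs,W(rt[0],l))-u))) for u in S]
    rs=fit([(cs,l,u) for l,u in zip(ls,S)],rt[0])
    rb=fit([(ct,l,u) for l,u in zip(L,T)]+[(cs,l,u) for l,u in zip(ls,S)],rt[0])
    for n,r in(('t',rt),('s',rs),('b',rb)): print('box',n,r[0].round(4),'hole',np.round(W(r[0],(-.022,0,.078)),4),r[1].round(1).tolist())
    print('hole ray t,s',ray(ct,T[8],.078).round(4),ray(cs,S[7],.078).round(4), tri(ct,T[8],cs,S[7]))
    # key bow top corners
E
python3 fit.py
```

```text
stand t [ 0.5365  0.1973 -0.2654] [[-0.3, 0.7], [0.2, 0.4], [0.1, -0.6], [-0.0, -0.6]]
stand s [ 0.535   0.1997 -0.2636] [[-0.6, 0.0], [0.4, -0.2], [0.3, -0.2], [-0.1, 0.2]]
stand b [ 0.5361  0.1982 -0.2638] [[-0.7, 0.9], [-0.1, 0.6], [-0.2, -0.4], [-0.4, -0.4], [-0.4, -0.4], [0.5, -0.6], [0.5, -0.6], [0.0, -0.3]]
box t [ 0.5821 -0.19    0.1543] hole [ 0.5604 -0.1934  0.078 ] [[-0.1, -0.3], [0.3, -0.3], [-0.0, 0.0], [0.4, 0.0], [-0.2, 0.2], [-0.3, 0.2], [0.1, 0.3], [0.0, -0.2], [-0.1, -0.1]]
box s [ 0.5773 -0.1863  0.1534] hole [ 0.5556 -0.1897  0.078 ] [[-0.1, -0.6], [-0.0, -1.3], [0.2, -0.1], [-0.3, 0.6], [-0.5, 0.4], [0.0, 0.4], [0.4, 0.7], [0.2, -0.4]]
box b [ 0.5813 -0.1899  0.1543] hole [ 0.5595 -0.1933  0.078 ] [[-0.1, 0.0], [0.3, 0.1], [-0.1, 0.4], [0.4, 0.4], [-0.2, 0.6], [-0.4, 0.6], [0.1, 0.6], [0.0, 0.1], [-0.1, 0.3], [-0.3, -1.5], [-0.3, -2.3], [-0.2, -1.0], [-0.5, -0.3], [-0.8, -0.4], [-0.3, -0.5], [0.1, -0.2], [-0.0, -1.2]]
hole ray t,s [ 0.5602 -0.1936  0.078 ] [ 0.5546 -0.1875  0.078 ] [ 0.5604014 -0.1946434  0.0733769]
```

```bash
cat >> h.py <<'E'
def go(x,y,z,yang=None,show=True):
    s=sensors.read_state();R=cv2.Rodrigues(np.array(s['eef_rot']))[0];d=R.T@(np.array([x,y,z])-s['ee_pos'])
    a=np.arctan2(R[1,1],R[0,1]); t=0 if yang is None else np.degrees((a-yang+np.pi)%(2*np.pi)-np.pi)
    print('t',round(s['t'],2),'d mm',(d*1000).round(1),'turn',round(t,2),'yang',round(a,4),'tilt',R[:,2].round(4),'F',np.round(s['ft_force'],2),'M',np.round(s['moment'],3),'gap',round(s['finger_gap']*1e3,2),'pos',np.round(s['ee_pos'],4))
E
python3 -c "
from h import *
go(.52,-.15,.2,-.264)
ct=cam('top')
for u in((265.5,222),(244,311),(294,278)): print(ray(ct,u,.07).round(3))
"
```

```text
t 1.1 d mm [ 444.  -340.6   -4.2] turn -56.1 yang -1.2431 tilt [ 0.  0. -1.] F [ 0.41  0.25 -0.39] M [ 0.012  0.008 -0.032] gap 94.13 pos [ 0.2093 -0.6154  0.1958]
[0.646 0.155 0.07 ]
[0.422 0.208 0.07 ]
[0.503 0.083 0.07 ]
```

Request:
step_arm(rows=[[0.5, 444, -340, -4, 0]])

```text
t: 1.27
ee_pos: [0.2403, -0.5668, 0.1959]
eef_rot: [3.098, 0.499, -0.004]
ft_force: [1.2, 0.7, 0.7]
finger_gap: 0.0876
```

I gave that row in mm by mistake. The per-row limit clipped it to about 60 mm in the intended direction, so nothing was harmed. From here the rows are in metres.

Request:
step_arm(rows=[[0.5, 0.4, -0.305, 0, -56], [0.5, 0.4, -0.305, 0, -56], [0.5, 0.4, -0.305, 0, -56], [0.5, 0.4, -0.305, 0, -56], [0.5, 0.4, -0.305, 0, -56]])

```text
t: 1.9
ee_pos: [0.4209, -0.3036, 0.1951]
eef_rot: [2.526, 1.863, -0.005]
ft_force: [0.1, -1.0, 0.4]
finger_gap: 0.0471
```

```bash
python3 -c "
from h import *
go(.536,.198,.15,-.264)"
```

```text
t 1.9 d mm [513.4 -38.1  43. ] turn -2.04 yang -0.2997 tilt [-0.0011 -0.0041 -1.    ] F [ 0.1  -1.05  0.44] M [-0.048 -0.135 -0.011] gap 47.06 pos [ 0.4209 -0.3036  0.1951]
```

Request:
step_arm(rows=[[0.5, 0.513, -0.038, 0.0, -2], [0.5, 0.513, -0.038, 0.0, -2], [0.5, 0.513, -0.038, 0.0, -2], [0.5, 0.513, -0.038, 0.02, -2], [0.5, 0.513, -0.038, 0.03, -2]])

```text
t: 2.52
ee_pos: [0.4908, 0.0008, 0.1841]
eef_rot: [2.493, 1.906, -0.004]
ft_force: [1.1, -0.9, 0.2]
finger_gap: 0.0468
```

```bash
python3 -c "
from h import *
go(.536,.198,.15,-.264)"
```

```text
t 2.52 d mm [202.3  -8.2  33.3] turn -0.07 yang -0.2652 tilt [ 5.0e-04 -4.3e-03 -1.0e+00] F [ 1.07 -0.93  0.24] M [ 0.048 -0.164 -0.011] gap 46.82 pos [0.4908 0.0008 0.1841]
```

Request:
step_arm(rows=[[0.5, 0.202, -0.008, 0.03, 0], [0.5, 0.202, -0.008, 0.03, 0], [0.5, 0.202, -0.008, 0.03, 0], [0.5, 0.202, -0.008, 0.03, 0], [0.5, 0.202, -0.008, 0.03, 0]])

```text
t: 3.15
ee_pos: [0.5358, 0.1984, 0.153]
eef_rot: [2.491, 1.909, -0.004]
ft_force: [-0.3, 0.6, -0.5]
finger_gap: 0.0469
```

```bash
python3 -c "
from h import *
go(.536,.198,.059,-.264)
c=cam('scene');save(c,'s4.png',(215,200,345,330),5)
c=cam('top');save(c,'t4.png',(190,200,320,330),5)"
```

```text
t 3.15 d mm [ 0.1  0.2 94. ] turn 0.05 yang -0.2631 tilt [-1.0e-04 -4.6e-03 -1.0e+00] F [-0.34  0.57 -0.51] M [-0.127 -0.035  0.011] gap 46.93 pos [0.5358 0.1984 0.153 ]
```

View pics/s4.png

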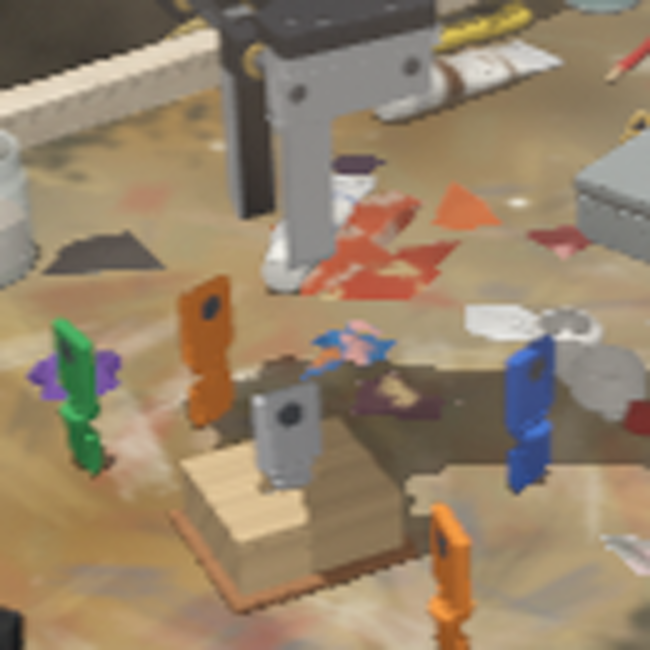

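View pics/t4.png

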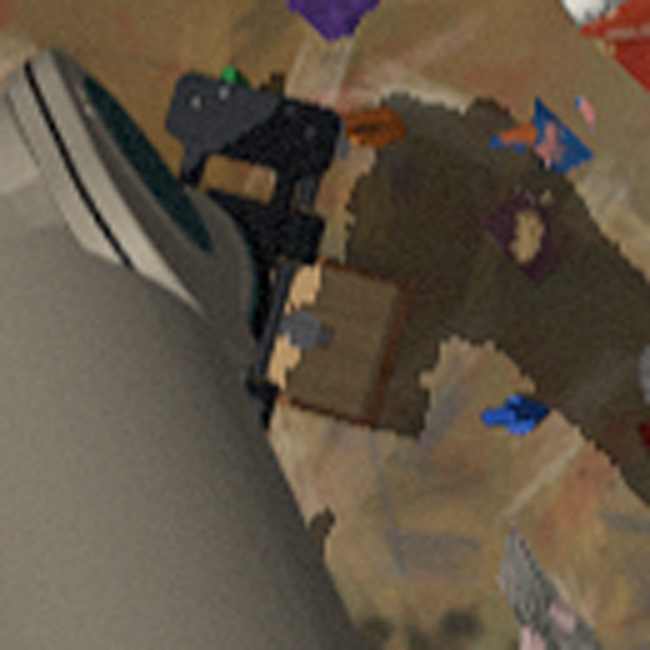

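Request:
step_arm(rows=[[0.5, 0, 0, 0.05, 0], [0.5, 0, 0, 0.08, 0], [0.5, 0, 0, 0.091, 0], [0.5, 0, 0, 0.091, 0], [0.5, 0, 0, 0.091, 0]])

```text
t: 3.88
ee_pos: [0.5372, 0.1945, 0.0636]
eef_rot: [2.494, 1.901, -0.002]
ft_force: [-1.1, 0.5, 0.1]
finger_gap: 0.0472
```

```bash
python3 -c "
from h import *
go(.536,.198,.062,-.264)
c=cam('scene');save(c,'s5.png',(215,220,315,320),6)"
```

```text
t 3.88 d mm [ 3.1 -2.   1.6] turn -0.24 yang -0.2682 tilt [ 0.0023 -0.0055 -1.    ] F [-1.11  0.46  0.09] M [-0.084 -0.053 -0.057] gap 47.22 pos [0.5372 0.1945 0.0636]
```

View pics/s5.png

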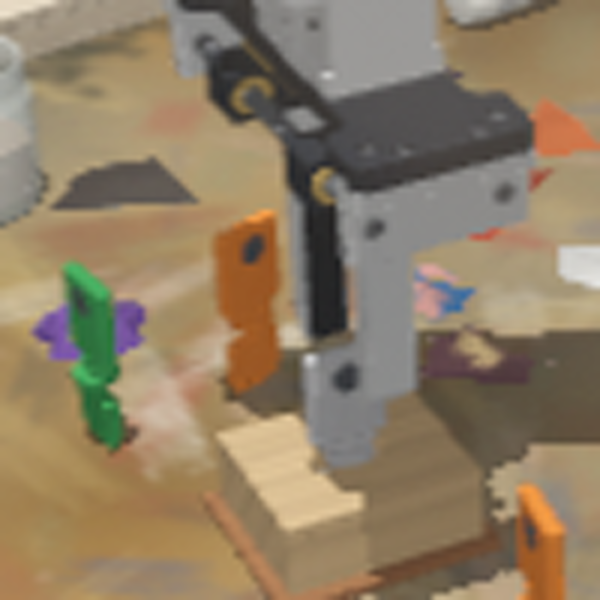

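Request:
step_arm(rows=[[0.5, 0.003, -0.002, 0.001, 0], [0.5, 0.003, -0.002, 0.001, 0], [0.5, 0.003, -0.002, 0.001, 0]])

```text
t: 4.3
ee_pos: [0.536, 0.1983, 0.0628]
eef_rot: [2.493, 1.902, -0.002]
ft_force: [0.1, 0.5, 0.1]
finger_gap: 0.0466
```

```bash
python3 -c "
from h import *
go(.536,.198,.062,-.264)
c=cam('scene');save(c,'s6.png',(240,240,300,300),12)
s=sensors.read_state();p=s['ee_pos'];
for f in ([0,0,.005],[0,0,.0],):print(((proj(c,p+f)-[240,240]+.5)*12).round(0))
print(((proj(c,[.5361,.1982,.064])-[240,240]+.5)*12))
for x in(-.004,.004):
  for y in (-.016,.016):
    for z in(-.02,.02):
      a=-.264;print(x,y,z,((proj(c,[.5361+np.cos(a)*x-np.sin(a)*y,.1982+np.sin(a)*x+np.cos(a)*y,.064+z])-[240,240]+.5)*12).round(0))
"
```

```text
t 4.3 d mm [-0.3  0.   0.8] turn -0.21 yang -0.2676 tilt [ 0.0027 -0.0054 -1.    ] F [0.14 0.46 0.05] M [-0.014 -0.042 -0.003] gap 46.63 pos [0.536  0.1983 0.0628]
[391. 521.]
[392. 543.]
[391.64916366 537.32710328]
-0.004 -0.016 -0.02 [481. 611.]
-0.004 -0.016 0.02 [474. 437.]
-0.004 0.016 -0.02 [328. 658.]
-0.004 0.016 0.02 [318. 483.]
0.004 -0.016 -0.02 [463. 590.]
0.004 -0.016 0.02 [456. 417.]
0.004 0.016 -0.02 [311. 637.]
0.004 0.016 0.02 [300. 462.]
```

View pics/s6.png

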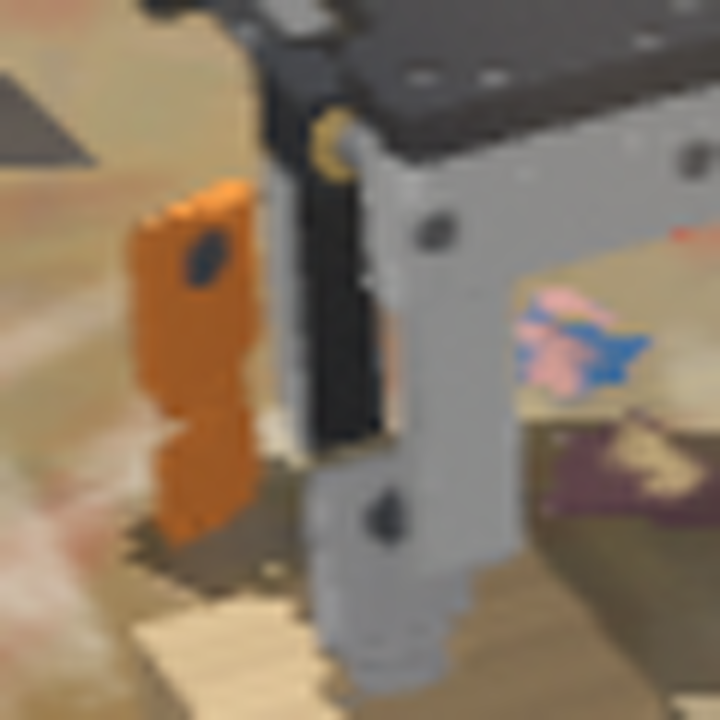

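Request:
step_arm(rows=[[0.0, 0, 0, 0, 0], [0.0, 0, 0, 0, 0], [0.0, 0, 0, 0, 0], [0.0, 0, 0, 0, 0], [0.0, 0, 0, 0, 0]])

```text
t: 4.97
ee_pos: [0.536, 0.1982, 0.0627]
eef_rot: [2.493, 1.901, -0.002]
ft_force: [-0.1, 0.1, -0.1]
finger_gap: 0.0077
```

```bash
python3 -c "
from h import *
go(.536,.198,.062,-.264)"
```

```text
t 4.97 d mm [-0.1  0.   0.7] turn -0.22 yang -0.2678 tilt [ 0.0025 -0.0055 -1.    ] F [-0.1   0.08 -0.08] M [-0.039 -0.111  0.035] gap 7.67 pos [0.536  0.1982 0.0627]
```

Request:
step_arm(rows=[[0.0, 0, 0, -0.02, 0], [0.0, 0, 0, -0.045, 0], [0.0, 0, 0, -0.08, 0], [0.0, 0, 0, -0.11, 0], [0.0, 0, 0, -0.11, 0]])

```text
t: 5.6
ee_pos: [0.5372, 0.1995, 0.1747]
eef_rot: [2.493, 1.901, 0.005]
ft_force: [0.3, 0.1, -1.1]
finger_gap: 0.0079
```

```bash
python3 -c "
from h import *
go(.56,-.193,.175,.154)
c=cam('scene');save(c,'s7.png',(240,210,315,300),8)"
```

```text
t 5.6 d mm [-372.5  125.9    1.3] turn -24.17 yang -0.2679 tilt [ 0.0068 -0.0036 -1.    ] F [ 0.33  0.11 -1.1 ] M [-0.039 -0.07  -0.048] gap 7.87 pos [0.5372 0.1995 0.1747]
```

View pics/s7.png

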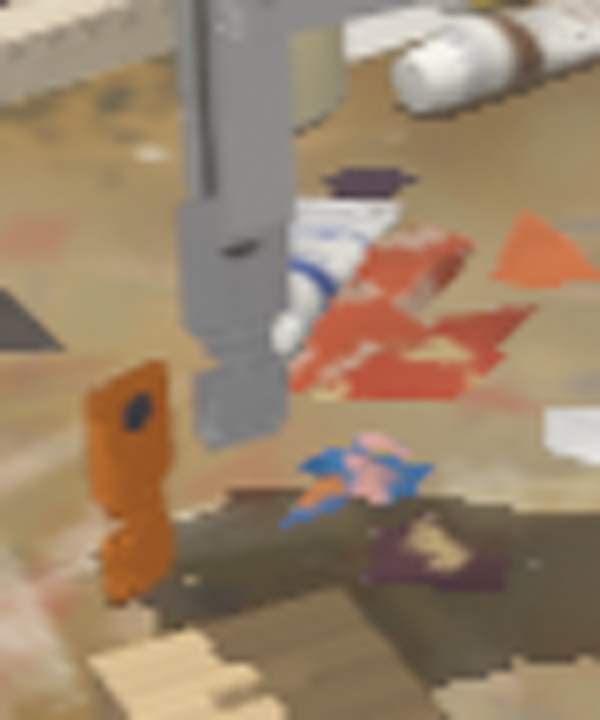

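```bash
python3 -c "
from h import *
c=cam('scene');s=sensors.read_state();p=s['ee_pos'];R=cv2.Rodrigues(np.array(s['eef_rot']))[0]
for x in(-.013,.013):
  for y in(-.003,.003):
   print('bit',x,y,[((proj(c,p+R@np.array([x,y,z]))-[240,210]+.5)*8).round(0).tolist() for z in(.0335,.0517)])
for x in(-.011,.011):print('tip',((proj(c,p+R@np.array([x,0,.0567]))-[240,210]+.5)*8).round(0))
for x in(-.016,.016):
  for y in(-.004,.004):
   print('bow',x,y,[((proj(c,p+R@np.array([x,y,z]))-[240,210]+.5)*8).round(0).tolist() for z in(-.02,.018)])
for x in(-.008,.008):
   print('pad',x,[((proj(c,p+R@np.array([x,-.004,z]))-[240,210]+.5)*8).round(0).tolist() for z in(-.02,.014)])
save(c,'s8.png',(255,225,285,270),20)"
```

```text
bit -0.013 -0.003 [[300.0, 368.0], [302.0, 424.0]]
bit -0.013 0.003 [[290.0, 358.0], [293.0, 414.0]]
bit 0.013 -0.003 [[213.0, 392.0], [216.0, 448.0]]
bit 0.013 0.003 [[204.0, 382.0], [207.0, 438.0]]
tip [292. 436.]
tip [219. 456.]
bow -0.016 -0.004 [[304.0, 196.0], [309.0, 318.0]]
bow -0.016 0.004 [[291.0, 184.0], [297.0, 305.0]]
bow 0.016 -0.004 [[194.0, 224.0], [201.0, 347.0]]
bow 0.016 0.004 [[182.0, 211.0], [189.0, 334.0]]
pad -0.008 [[276.0, 203.0], [282.0, 313.0]]
pad 0.008 [[221.0, 217.0], [228.0, 327.0]]
```

View pics/s8.png

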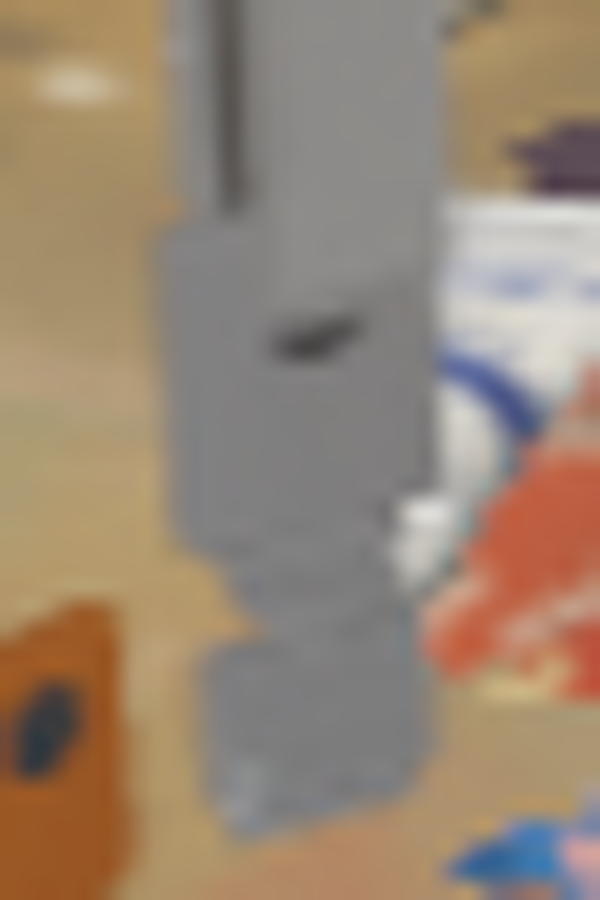

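Request:
step_arm(rows=[[0.0, -0.372, 0.126, 0, -24], [0.0, -0.372, 0.126, 0, -24], [0.0, -0.372, 0.126, 0, -24], [0.0, -0.372, 0.126, 0, -24], [0.0, -0.372, 0.126, 0, -24]])

```text
t: 6.32
ee_pos: [0.5524, -0.1151, 0.1724]
eef_rot: [2.046, 2.381, -0.007]
ft_force: [2.3, -0.1, -1.6]
finger_gap: 0.0079
```

```bash
python3 -c "
from h import *
go(.56,-.193,.165,.154)"
```

```text
t 6.33 d mm [-78.1  -4.2   7.8] turn -0.16 yang 0.1512 tilt [-0.0011 -0.0052 -1.    ] F [ 2.35 -0.13 -1.58] M [-0.038 -0.174  0.015] gap 7.91 pos [ 0.5524 -0.1151  0.1724]
```

Request:
step_arm(rows=[[0.0, -0.078, -0.004, 0.006, 0], [0.0, -0.078, -0.004, 0.016, 0], [0.0, -0.078, -0.004, 0.024, 0], [0.0, -0.078, -0.004, 0.024, 0], [0.0, -0.078, -0.004, 0.024, 0]])

```text
t: 6.95
ee_pos: [0.5607, -0.1903, 0.1489]
eef_rot: [2.042, 2.385, -0.006]
ft_force: [0.3, -0.2, -0.5]
finger_gap: 0.0077
```

```bash
cat > view.py <<'E'
from h import *
import sys
go(.56,-.193,.145,.154)
c=cam('scene');save(c,sys.argv[1],(345,190,395,240),14)
s=sensors.read_state();p=s['ee_pos'];R=cv2.Rodrigues(np.array(s['eef_rot']))[0]
q=lambda P:((proj(c,P)-[345,190]+.5)*14).round(0).tolist()
for x in(-.013,.013):
  for y in(-.003,.003): print('bit',x,y,[q(p+R@np.array([x,y,z])) for z in(.0335,.0517)])
for x in(-.011,.011):print('tip',q(p+R@np.array([x,0,.0567])))
print('hole under TCP',[q([p[0]+R[0,0]*x+R[0,1]*y,p[1]+R[1,0]*x+R[1,1]*y,.078]) for x,y in((.014,.004),(.014,-.004),(-.014,-.004),(-.014,.004))])
E
python3 view.py s9.png
```

```text
t 6.95 d mm [-2.5 -1.1  3.9] turn 0.05 yang 0.1548 tilt [-8.0e-04 -4.1e-03 -1.0e+00] F [ 0.26 -0.18 -0.46] M [-0.062 -0.063 -0.014] gap 7.7 pos [ 0.5607 -0.1903  0.1489]
bit -0.013 -0.003 [[463.0, 265.0], [456.0, 347.0]]
bit -0.013 0.003 [[436.0, 257.0], [430.0, 339.0]]
bit 0.013 -0.003 [[396.0, 310.0], [390.0, 393.0]]
bit 0.013 0.003 [[369.0, 302.0], [364.0, 385.0]]
tip [437.0, 369.0]
tip [380.0, 408.0]
hole under TCP [[350.0, 473.0], [384.0, 485.0], [455.0, 434.0], [421.0, 424.0]]
```

View pics/s9.png

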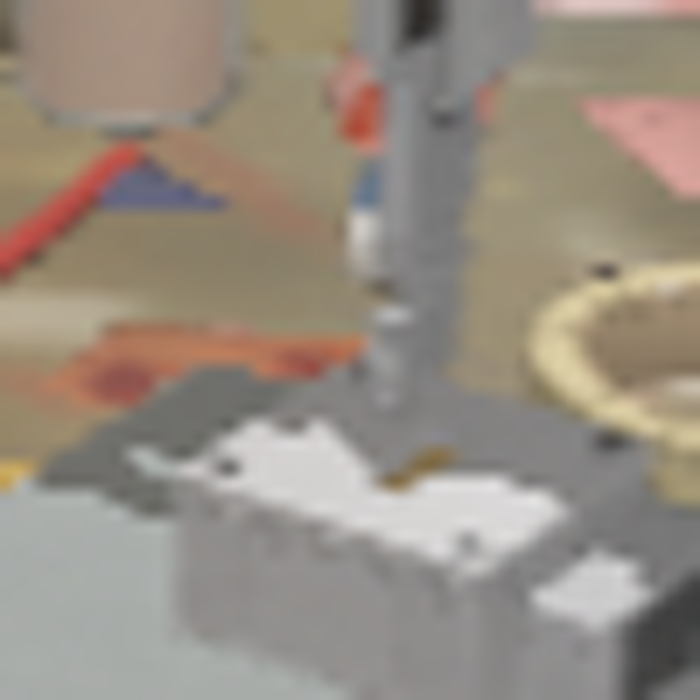

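Request:
step_arm(rows=[[0.0, 0.001, -0.0025, 0.004, 0], [0.0, 0.001, -0.0025, 0.008, 0], [0.0, 0.001, -0.0025, 0.01, 0], [0.0, 0.001, -0.0025, 0.01, 0]])

```text
t: 7.5
ee_pos: [0.558, -0.1903, 0.1389]
eef_rot: [2.042, 2.384, -0.006]
ft_force: [-0.2, -0.1, -0.9]
finger_gap: 0.0076
```

```bash
python3 view.py s10.png; python3 -c "
from h import *
c=cam('top');save(c,'t10.png',(340,190,460,310),6)"
```

```text
t 7.5 d mm [-3.   1.5 -6.1] turn 0.01 yang 0.1542 tilt [-8.0e-04 -4.5e-03 -1.0e+00] F [-0.16 -0.15 -0.91] M [ 0.032 -0.102  0.014] gap 7.62 pos [ 0.558  -0.1903  0.1389]
bit -0.013 -0.003 [[468.0, 315.0], [462.0, 397.0]]
bit -0.013 0.003 [[442.0, 308.0], [436.0, 389.0]]
bit 0.013 -0.003 [[401.0, 361.0], [395.0, 444.0]]
bit 0.013 0.003 [[375.0, 353.0], [369.0, 436.0]]
tip [442.0, 419.0]
tip [386.0, 459.0]
hole under TCP [[358.0, 478.0], [393.0, 490.0], [464.0, 439.0], [430.0, 428.0]]
```

View pics/s10.png

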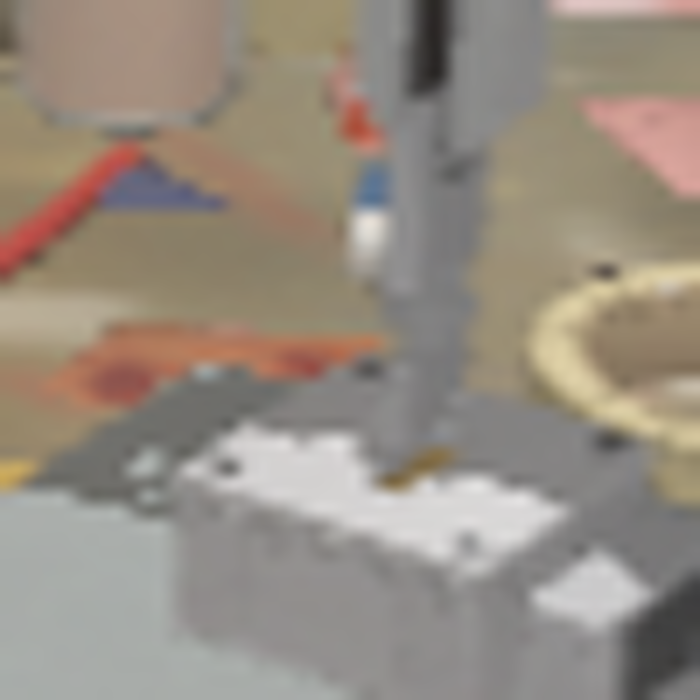

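View pics/t10.png

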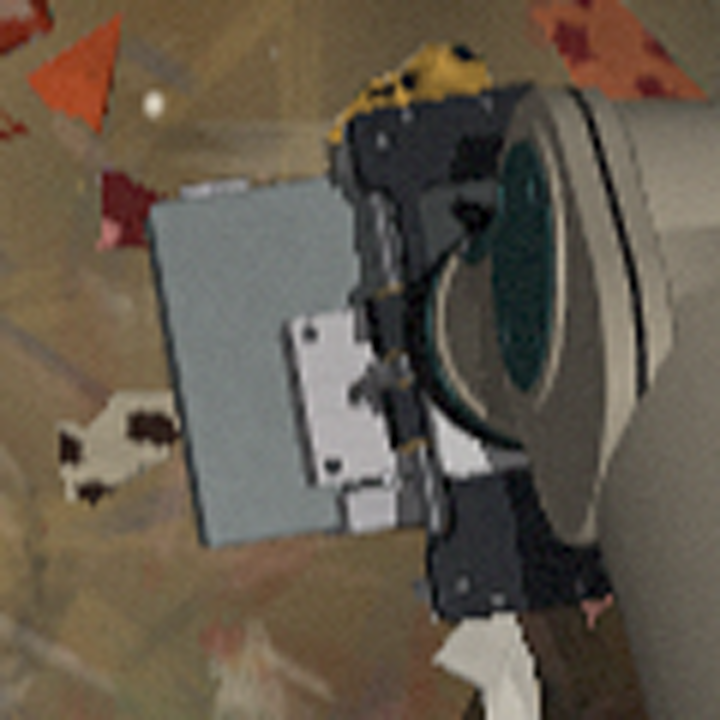

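```bash
python3 -c "
from h import *
c=cam('top');save(c,'t11.png',(385,235,420,275),20)
s=sensors.read_state();p=s['ee_pos'];R=cv2.Rodrigues(np.array(s['eef_rot']))[0]
q=lambda P:((proj(c,P)-[385,235]+.5)*20).round(0).tolist()
for x in(-.016,.016):
  for y in(-.004,.004): print('bow',x,y,[q(p+R@np.array([x,y,z])) for z in(-.0213,.0187)])
print('col',[q(p+R@np.array([x,y,.0267])) for x,y in((.01,0),(0,.01),(0,-.01))])
for x in(-.008,.008):
  for y in(-.004,.004): print('tip',q(p+R@np.array([x,y,.014])))
"
```

```text
bow -0.016 -0.004 [[634.0, 375.0], [566.0, 401.0]]
bow -0.016 0.004 [[622.0, 307.0], [554.0, 335.0]]
bow 0.016 -0.004 [[362.0, 419.0], [304.0, 443.0]]
bow 0.016 0.004 [[350.0, 351.0], [292.0, 378.0]]
col [[335.0, 407.0], [402.0, 313.0], [431.0, 475.0]]
tip [508.0, 408.0]
tip [496.0, 343.0]
tip [376.0, 430.0]
tip [364.0, 364.0]
```

View pics/t11.png

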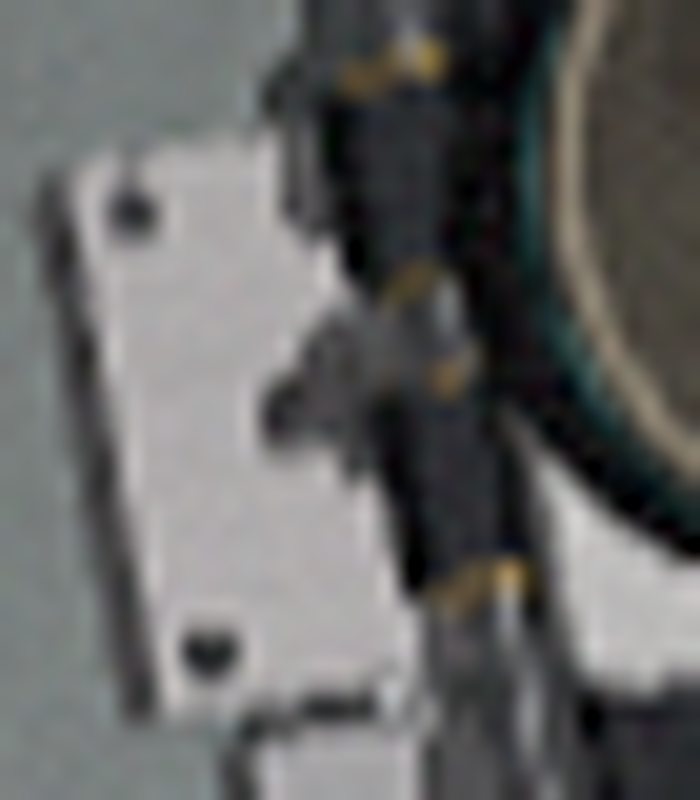

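Request:
step_arm(rows=[[0.0, 0, 0, 0.003, 0], [0.0, 0, 0, 0.005, 0], [0.0, 0, 0, 0.006, 0], [0.0, 0, 0, 0.006, 0]])

```text
t: 8.15
ee_pos: [0.5586, -0.1906, 0.1338]
eef_rot: [2.041, 2.383, -0.005]
ft_force: [-0.7, 0.1, 4.6]
finger_gap: 0.0077
```

```bash
python3 view.py s12.png
```

```text
t 8.15 d mm [ -2.7   1.  -11.2] turn 0.01 yang 0.1541 tilt [ 6.0e-04 -5.1e-03 -1.0e+00] F [-0.66  0.1   4.6 ] M [-0.093  0.137  0.048] gap 7.74 pos [ 0.5586 -0.1906  0.1338]
bit -0.013 -0.003 [[465.0, 338.0], [459.0, 420.0]]
bit -0.013 0.003 [[439.0, 330.0], [433.0, 412.0]]
bit 0.013 -0.003 [[398.0, 384.0], [392.0, 467.0]]
bit 0.013 0.003 [[372.0, 376.0], [366.0, 458.0]]
tip [439.0, 441.0]
tip [383.0, 481.0]
hole under TCP [[357.0, 477.0], [392.0, 488.0], [463.0, 438.0], [429.0, 427.0]]
```

View pics/s12.png

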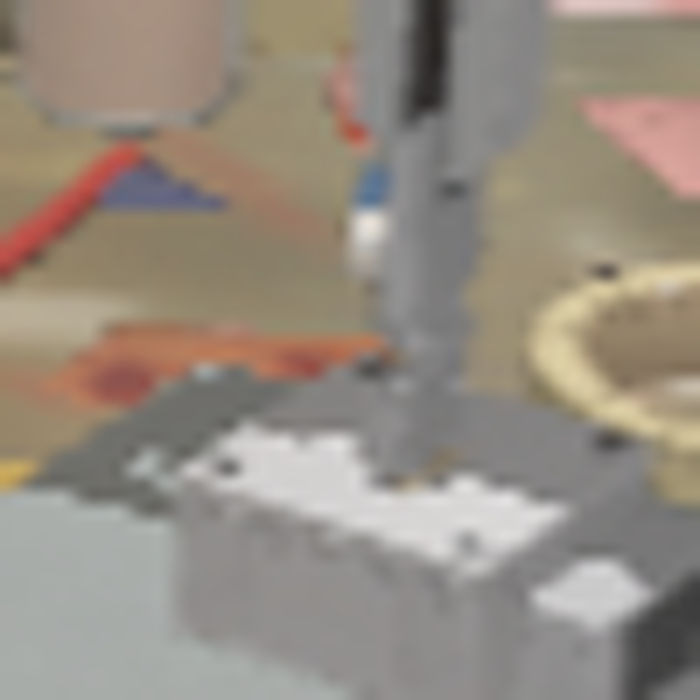

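Request:
step_arm(rows=[[0.0, 0, 0, -0.002, 0], [0.0, 0.0015, -0.0025, -0.002, 0], [0.0, 0.0015, -0.0025, -0.001, 0], [0.0, 0.0015, -0.0025, 0.001, 0], [0.0, 0.0015, -0.0025, 0.002, 0]])

```text
t: 8.82
ee_pos: [0.5572, -0.1896, 0.1342]
eef_rot: [2.04, 2.381, -0.004]
ft_force: [-3.0, 0.5, 18.5]
finger_gap: 0.0077
```

```bash
python3 view.py s13.png
```

```text
t 8.82 d mm [ -3.9   2.3 -10.8] turn 0.0 yang 0.1541 tilt [ 0.0034 -0.0063 -1.    ] F [-2.98  0.53 18.52] M [ 0.185  0.896 -0.023] gap 7.74 pos [ 0.5572 -0.1896  0.1342]
bit -0.013 -0.003 [[467.0, 340.0], [461.0, 421.0]]
bit -0.013 0.003 [[441.0, 332.0], [435.0, 413.0]]
bit 0.013 -0.003 [[400.0, 386.0], [394.0, 468.0]]
bit 0.013 0.003 [[374.0, 378.0], [368.0, 460.0]]
tip [441.0, 443.0]
tip [385.0, 483.0]
hole under TCP [[359.0, 481.0], [394.0, 492.0], [465.0, 442.0], [431.0, 431.0]]
```

View pics/s13.png

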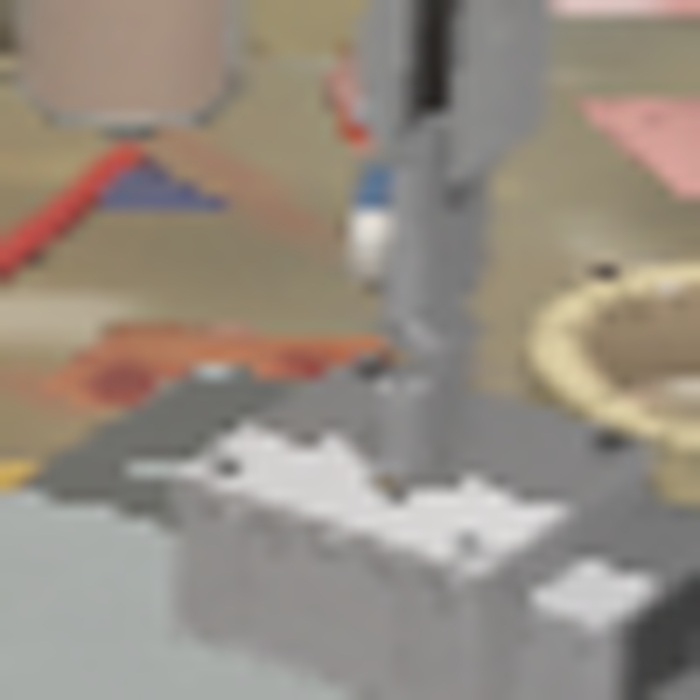

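Request:
step_arm(rows=[[0.0, 0.001, 0, 0.001, 0], [0.0, 0.002, 0, 0.001, 0], [0.0, 0.002, -0.0005, 0.0015, 0]])

```text
t: 9.25
ee_pos: [0.5569, -0.1888, 0.1343]
eef_rot: [2.038, 2.378, -0.005]
ft_force: [-2.4, -0.6, 12.5]
finger_gap: 0.0078
```

```bash
python3 view.py s14.png
```

```text
t 9.25 d mm [ -4.7   2.4 -10.6] turn -0.02 yang 0.1537 tilt [ 0.0049 -0.0086 -1.    ] F [-2.42 -0.64 12.46] M [-0.329  0.671  0.013] gap 7.79 pos [ 0.5569 -0.1888  0.1343]
bit -0.013 -0.003 [[466.0, 341.0], [460.0, 422.0]]
bit -0.013 0.003 [[440.0, 333.0], [434.0, 414.0]]
bit 0.013 -0.003 [[399.0, 387.0], [393.0, 470.0]]
bit 0.013 0.003 [[373.0, 379.0], [367.0, 461.0]]
tip [440.0, 444.0]
tip [384.0, 484.0]
hole under TCP [[358.0, 483.0], [393.0, 494.0], [465.0, 444.0], [430.0, 433.0]]
```

View pics/s14.png

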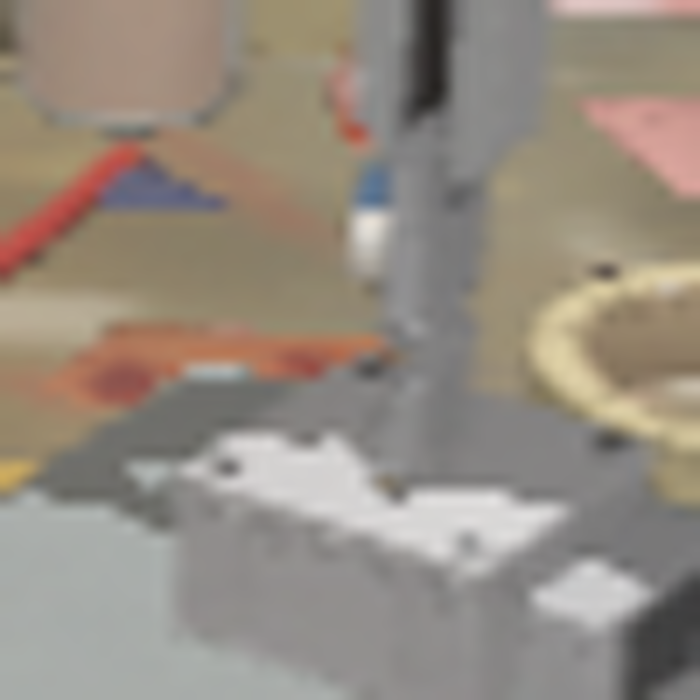

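Request:
step_arm(rows=[[0.0, 0, 0, -0.003, 0], [0.0, 0, 0, -0.004, 0], [0.0, -0.0047, 0.0019, -0.004, 0], [0.0, -0.0047, 0.0019, -0.004, 0]])

```text
t: 9.8
ee_pos: [0.5595, -0.1937, 0.138]
eef_rot: [2.039, 2.378, -0.005]
ft_force: [0.2, -0.3, -1.0]
finger_gap: 0.0077
```

```bash
python3 -c "
from h import *
go(.5595,-.1933,.134,.154)"
```

```text
t 9.8 d mm [0.5 0.  4. ] turn -0.07 yang 0.1529 tilt [ 0.0047 -0.0085 -1.    ] F [ 0.19 -0.35 -1.04] M [-0.026 -0.102 -0.005] gap 7.69 pos [ 0.5595 -0.1937  0.138 ]
```

Request:
step_arm(rows=[[0.0, 0.0005, 0, 0.003, 0], [0.0, 0.0005, 0, 0.005, 0], [0.0, 0.0005, 0, 0.006, 0], [0.0, 0.0005, 0, 0.006, 0]])

```text
t: 10.3
ee_pos: [0.5594, -0.1932, 0.1319]
eef_rot: [2.039, 2.378, -0.005]
ft_force: [1.6, -0.3, -0.9]
finger_gap: 0.0076
```

```bash
python3 view.py s15.png
```

```text
t 10.3 d mm [ -0.    0.6 -13.1] turn -0.06 yang 0.153 tilt [ 0.0045 -0.0085 -1.    ] F [ 1.58 -0.32 -0.91] M [-0.015 -0.076 -0.014] gap 7.58 pos [ 0.5594 -0.1932  0.1319]
bit -0.013 -0.003 [[469.0, 340.0], [462.0, 421.0]]
bit -0.013 0.003 [[443.0, 332.0], [437.0, 413.0]]
bit 0.013 -0.003 [[402.0, 387.0], [396.0, 469.0]]
bit 0.013 0.003 [[376.0, 379.0], [370.0, 460.0]]
tip [443.0, 443.0]
tip [387.0, 483.0]
hole under TCP [[362.0, 472.0], [397.0, 483.0], [468.0, 433.0], [434.0, 422.0]]
```

View pics/s15.png

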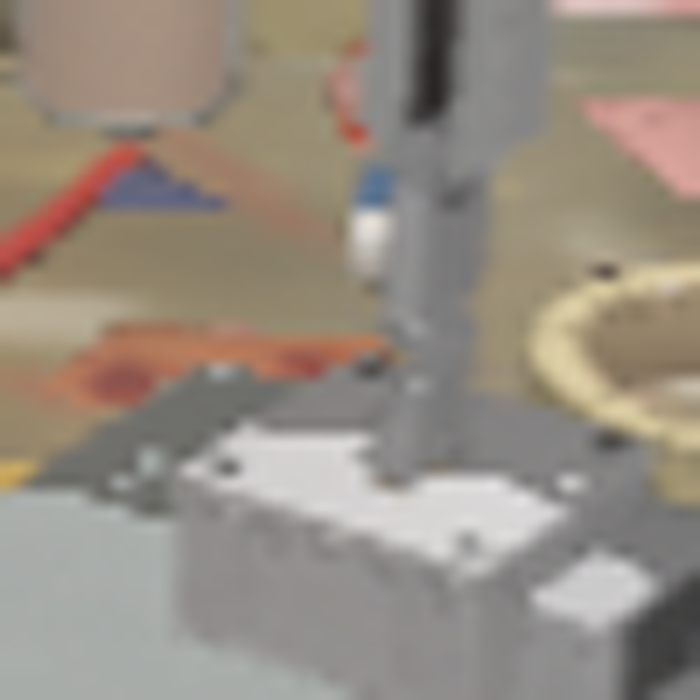

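Request:
step_arm(rows=[[0.0, 0, 0, 0.003, 0], [0.0, 0, 0, 0.006, 0], [0.0, 0, 0, 0.008, 0], [0.0, 0, 0, 0.008, 0]])

```text
t: 10.85
ee_pos: [0.5598, -0.1934, 0.1238]
eef_rot: [2.039, 2.378, -0.005]
ft_force: [0.7, -1.2, -1.2]
finger_gap: 0.0075
```

```bash
python3 -c "
from h import *
go(.5595,-.1933,.1047,.154)"
```

```text
t 10.85 d mm [ 0.3 -0.3 19.1] turn -0.06 yang 0.153 tilt [ 0.005  -0.0086 -1.    ] F [ 0.7  -1.19 -1.16] M [-0.224 -0.391  0.042] gap 7.53 pos [ 0.5598 -0.1934  0.1238]
```

Request:
step_arm(rows=[[0.0, 0, 0, 0.005, 0], [0.0, 0, 0, 0.01, 0], [0.0, 0, 0, 0.015, 0], [0.0, 0, 0, 0.015, 0]])

```text
t: 11.35
ee_pos: [0.5604, -0.1934, 0.1083]
eef_rot: [2.038, 2.377, -0.004]
ft_force: [2.3, 0.2, -2.7]
finger_gap: 0.0074
```

```bash
python3 -c "
from h import *
go(.5595,-.1933,.1047,.154)"
```

```text
t 11.35 d mm [ 0.2 -0.9  3.6] turn -0.04 yang 0.1533 tilt [ 0.0059 -0.0083 -0.9999] F [ 2.28  0.19 -2.69] M [-0.17  -0.866 -0.048] gap 7.39 pos [ 0.5604 -0.1934  0.1083]
```

Request:
step_arm(rows=[[0.0, 0, 0, 0.002, 0], [0.0, 0, 0, 0.004, 0], [0.0, 0, 0, 0.005, 0], [0.0, 0, 0, 0.005, 0]])

```text
t: 11.85
ee_pos: [0.5609, -0.1935, 0.1045]
eef_rot: [2.038, 2.376, -0.003]
ft_force: [-0.5, 0.2, 7.5]
finger_gap: 0.0078
```

```bash
python3 -c "
from h import *
go(.5595,-.1933,.1047,.154)"
```

```text
t 11.85 d mm [ 0.4 -1.4 -0.2] turn -0.05 yang 0.1532 tilt [ 0.0071 -0.0089 -0.9999] F [-0.45  0.25  7.46] M [-0.041 -0.143 -0.022] gap 7.76 pos [ 0.5609 -0.1935  0.1045]
```

Request:
step_arm(rows=[[0.0, 0, 0, 0, 8], [0.0, 0, 0, 0, 16], [0.0, 0, 0, 0, 24], [0.0, 0, 0, 0, 30], [0.0, 0, 0, 0, 30]])

```text
t: 12.48
ee_pos: [0.5601, -0.1935, 0.1046]
eef_rot: [2.583, 1.77, -0.001]
ft_force: [0.2, -0.6, 3.0]
finger_gap: 0.0079
```

```bash
python3 -c "
from h import *
go(.5595,-.1933,.1047,.154)"
```

```text
t 12.47 d mm [-0.  -0.7 -0.2] turn -29.99 yang -0.3694 tilt [ 0.0056 -0.0093 -0.9999] F [ 0.19 -0.61  2.97] M [-0.23   0.049  0.003] gap 7.86 pos [ 0.5601 -0.1935  0.1046]
```

Request:
step_arm(rows=[[0.0, 0, 0, 0.0, 7], [0.0, 0, 0, 0.0, 14], [0.0, 0, 0, 0.0, 20], [0.0, 0, 0, 0.0, 20]])

```text
t: 12.98
ee_pos: [0.5595, -0.1934, 0.1046]
eef_rot: [2.85, 1.298, 0.0]
ft_force: [-0.9, 0.1, 2.9]
finger_gap: 0.0077
```

```bash
python3 -c "
from h import *
go(.5595,-.1933,.1047,.154)"
```

```text
t 12.97 d mm [ 0.  -0.1 -0.1] turn -49.84 yang -0.7158 tilt [ 0.0043 -0.0093 -0.9999] F [-0.92  0.15  2.9 ] M [-0.045  0.127 -0.009] gap 7.73 pos [ 0.5595 -0.1934  0.1046]
```

```bash
cat > m.py <<'E'
from h import *
import sys
n=int(sys.argv[1]) if len(sys.argv)>1 else 3
L=[]
for i in range(n):
    s=sensors.read_state();R=cv2.Rodrigues(np.array(s['eef_rot']))[0]
    L.append([s['moment'][2],*s['ft_force'],np.degrees(.154-np.arctan2(R[1,1],R[0,1])),s['joint_torque'][6],s['joint_pos'][6]])
    if i<n-1: optics.capture('scene')
print('t',round(s['t'],2),'Mz',[round(l[0],3) for l in L],'mean',np.mean(L,0).round(4),'z',round(s['ee_pos'][2],4))
E
python3 m.py 4
```

```text
t 13.12 Mz [np.float64(-0.009), np.float64(0.085), np.float64(0.017), np.float64(-0.021)] mean [ 1.80000e-02 -9.94300e-01  3.72000e-02  3.38170e+00  4.98338e+01
 -9.02000e-02 -5.36900e-01] z 0.1046
```

Request:
step_arm(rows=[[0.0, 0, 0, 0.0, 1], [0.0, 0, 0, 0.0, 2], [0.0, 0, 0, 0.0, 3]])

```text
t: 13.5
ee_pos: [0.5595, -0.1934, 0.1046]
eef_rot: [2.884, 1.221, 0.001]
ft_force: [-1.7, 0.3, 3.9]
finger_gap: 0.0076
```

```bash
python3 m.py 4
```

```text
t 13.65 Mz [np.float64(0.045), np.float64(0.105), np.float64(0.038), np.float64(0.053)] mean [ 6.04000e-02 -1.34410e+00 -4.17000e-02  3.40230e+00  5.28984e+01
 -5.42000e-02 -5.77200e-01] z 0.1045
```

Request:
step_arm(rows=[[0.0, 0, 0, 0.0, 0.7], [0.0, 0, 0, 0.0, 1.5], [0.0, 0, 0, 0, 1.5]])

```text
t: 14.02
ee_pos: [0.5595, -0.1934, 0.1045]
eef_rot: [2.899, 1.185, 0.001]
ft_force: [-1.1, 0.3, 3.0]
finger_gap: 0.0073
```

```bash
python3 m.py 4
```

```text
t 14.18 Mz [np.float64(0.052), np.float64(0.028), np.float64(0.049), np.float64(0.065)] mean [ 4.86000e-02 -1.03330e+00  3.36900e-01  3.52720e+00  5.43591e+01
 -6.67000e-02 -5.96500e-01] z 0.1045
```

Request:
step_arm(rows=[[0.0, 0, 0, 0.0, 0.7], [0.0, 0, 0, 0.0, 1.4], [0.0, 0, 0, 0, 1.4]])

```text
t: 14.55
ee_pos: [0.5594, -0.1933, 0.1046]
eef_rot: [2.913, 1.149, 0.001]
ft_force: [-1.6, -0.0, 3.7]
finger_gap: 0.0075
```

```bash
python3 m.py 4
```

```text
t 14.7 Mz [np.float64(-0.011), np.float64(0.053), np.float64(0.022), np.float64(0.077)] mean [ 3.52000e-02 -1.55570e+00  3.63100e-01  3.82910e+00  5.57586e+01
 -6.53000e-02 -6.14900e-01] z 0.1045
```

Request:
step_arm(rows=[[0.0, 0, 0, 0.0, 0.6], [0.0, 0, 0, 0.0, 1.2]])

```text
t: 14.95
ee_pos: [0.5594, -0.1934, 0.1045]
eef_rot: [2.925, 1.118, 0.001]
ft_force: [-1.4, 0.9, 4.5]
finger_gap: 0.0076
```

```bash
python3 m.py 4
```

```text
t 15.1 Mz [np.float64(0.12), np.float64(0.084), np.float64(0.055), np.float64(0.067)] mean [ 0.0816 -1.4203  0.469   4.2301 56.988  -0.0609 -0.6311] z 0.1045
```

Request:
step_arm(rows=[[0.0, 0, 0, 0.0, 0.6], [0.0, 0, 0, 0.0, 1.2]])

```text
t: 15.35
ee_pos: [0.5594, -0.1933, 0.1045]
eef_rot: [2.937, 1.087, 0.001]
ft_force: [-1.5, 0.4, 4.8]
finger_gap: 0.0076
```

```bash
python3 m.py 4
```

```text
t 15.5 Mz [np.float64(0.061), np.float64(0.094), np.float64(0.047), np.float64(0.037)] mean [ 0.0598 -1.745   0.5529  4.3322 58.1898 -0.0599 -0.6469] z 0.1045
```

Request:
step_arm(rows=[[0.0, 0, 0, 0.0, 0.6], [0.0, 0, 0, 0.0, 1.2]])

```text
t: 15.75
ee_pos: [0.5594, -0.1933, 0.1045]
eef_rot: [2.948, 1.056, 0.001]
ft_force: [-1.5, -0.6, 3.9]
finger_gap: 0.0078
```

```bash
python3 m.py 4
```

```text
t 15.9 Mz [np.float64(0.065), np.float64(0.1), np.float64(0.081), np.float64(0.054)] mean [ 7.49000e-02 -1.34070e+00 -6.00000e-03  3.73780e+00  5.93951e+01
 -5.90000e-02 -6.62800e-01] z 0.1045
```

Request:
step_arm(rows=[[0.0, 0, 0, 0.0, 0.6], [0.0, 0, 0, 0.0, 1.2]])

```text
t: 16.15
ee_pos: [0.5593, -0.1933, 0.1045]
eef_rot: [2.959, 1.025, 0.001]
ft_force: [-1.0, 0.2, 3.3]
finger_gap: 0.0078
```

```bash
python3 m.py 4
```

```text
t 16.3 Mz [np.float64(0.024), np.float64(0.061), np.float64(0.021), np.float64(0.129)] mean [ 5.89000e-02 -1.57030e+00  4.92700e-01  3.65980e+00  6.05999e+01
 -5.78000e-02 -6.78700e-01] z 0.1045
```

Request:
step_arm(rows=[[0.0, 0, 0, 0.0, 0.6], [0.0, 0, 0, 0.0, 1.2]])

```text
t: 16.55
ee_pos: [0.5593, -0.1933, 0.1045]
eef_rot: [2.97, 0.994, 0.001]
ft_force: [-1.4, -0.6, 3.2]
finger_gap: 0.0079
```

```bash
python3 m.py 4
```

```text
t 16.7 Mz [np.float64(0.03), np.float64(-0.04), np.float64(0.043), np.float64(0.064)] mean [ 2.44000e-02 -1.56010e+00 -1.18800e-01  3.96010e+00  6.18036e+01
 -6.10000e-02 -6.94500e-01] z 0.1045
```

Request:
step_arm(rows=[[0.0, 0, 0, 0.0, 0.6], [0.0, 0, 0, 0.0, 1.2]])

```text
t: 16.95
ee_pos: [0.5593, -0.1933, 0.1045]
eef_rot: [2.98, 0.963, 0.001]
ft_force: [-1.8, 0.9, 4.0]
finger_gap: 0.0077
```

```bash
python3 m.py 4
```

```text
t 17.1 Mz [np.float64(0.051), np.float64(-0.02), np.float64(0.034), np.float64(0.056)] mean [ 3.02000e-02 -1.77430e+00  2.26500e-01  4.53030e+00  6.30082e+01
 -5.98000e-02 -7.10400e-01] z 0.1045
```

Request:
step_arm(rows=[[0.0, 0, 0, 0.0, 0.6], [0.0, 0, 0, 0.0, 1.2]])

```text
t: 17.35
ee_pos: [0.5593, -0.1933, 0.1045]
eef_rot: [2.99, 0.931, 0.002]
ft_force: [-0.7, 0.4, 4.0]
finger_gap: 0.0075
```

```bash
python3 m.py 3
```

```text
t 17.45 Mz [np.float64(0.078), np.float64(0.075), np.float64(0.064)] mean [ 7.21000e-02 -1.56550e+00  5.89900e-01  4.30680e+00  6.42212e+01
 -5.55000e-02 -7.26400e-01] z 0.1045
```

Request:
step_arm(rows=[[0.0, 0, 0, 0.0, 0.6], [0.0, 0, 0, 0.0, 1.2]])

```text
t: 17.7
ee_pos: [0.5592, -0.1932, 0.1045]
eef_rot: [3.0, 0.9, 0.001]
ft_force: [-1.2, 0.7, 4.0]
finger_gap: 0.0075
```

```bash
python3 m.py 3
```

```text
t 17.8 Mz [np.float64(0.055), np.float64(0.075), np.float64(0.038)] mean [ 5.58000e-02 -1.86160e+00  6.88100e-01  4.27290e+00  6.54383e+01
 -5.52000e-02 -7.42400e-01] z 0.1045
```

Request:
step_arm(rows=[[0.0, 0, 0, 0.0, 0.6], [0.0, 0, 0, 0.0, 1.2]])

```text
t: 18.05
ee_pos: [0.5592, -0.1932, 0.1045]
eef_rot: [3.009, 0.868, 0.002]
ft_force: [-1.7, 0.1, 5.3]
finger_gap: 0.0074
```

```bash
python3 m.py 3
```

```text
t 18.15 Mz [np.float64(0.028), np.float64(0.041), np.float64(0.073)] mean [ 4.72000e-02 -1.44430e+00  2.84700e-01  4.33600e+00  6.66584e+01
 -5.52000e-02 -7.58400e-01] z 0.1045
```

Request:
step_arm(rows=[[0.0, 0, 0, 0.0, 0.6], [0.0, 0, 0, 0.0, 1.2]])

```text
t: 18.4
ee_pos: [0.5592, -0.1932, 0.1045]
eef_rot: [3.018, 0.835, 0.002]
ft_force: [-1.9, 0.7, 4.5]
finger_gap: 0.0078
```

```bash
python3 m.py 3
```

```text
t 18.5 Mz [np.float64(0.071), np.float64(0.075), np.float64(0.091)] mean [ 7.91000e-02 -1.83160e+00  1.53800e-01  4.64220e+00  6.78759e+01
 -6.23000e-02 -7.74400e-01] z 0.1045
```

Request:
step_arm(rows=[[0.0, 0, 0, 0.0, 0.6], [0.0, 0, 0, 0.0, 1.2]])

```text
t: 18.75
ee_pos: [0.5592, -0.1932, 0.1045]
eef_rot: [3.027, 0.803, 0.002]
ft_force: [-2.2, 0.3, 5.0]
finger_gap: 0.0077
```

```bash
python3 m.py 3
```

```text
t 18.85 Mz [np.float64(0.093), np.float64(0.12), np.float64(0.105)] mean [ 0.1058 -2.3967  0.176   4.1506 69.0916 -0.0909 -0.7904] z 0.1045
```

Request:
step_arm(rows=[[0.0, 0, 0, 0.0, 0.4], [0.0, 0, 0, 0.0, 0.4]])

```text
t: 19.1
ee_pos: [0.5592, -0.1932, 0.1045]
eef_rot: [3.03, 0.793, 0.002]
ft_force: [-2.1, -0.4, 4.6]
finger_gap: 0.0076
```

```bash
python3 m.py 4
```

```text
t 19.25 Mz [np.float64(0.071), np.float64(0.087), np.float64(0.069), np.float64(0.09)] mean [ 0.079  -2.4183  0.2108  4.2142 69.4726 -0.1073 -0.7954] z 0.1045
```

Request:
step_arm(rows=[[0.0, 0, 0, 0.0, 0.5], [0.0, 0, 0, 0.0, 0.5]])

```text
t: 19.5
ee_pos: [0.5592, -0.1932, 0.1045]
eef_rot: [3.033, 0.78, 0.002]
ft_force: [-1.5, 1.1, 5.1]
finger_gap: 0.0073
```

```bash
python3 m.py 4
```

```text
t 19.65 Mz [np.float64(0.046), np.float64(0.111), np.float64(0.07), np.float64(0.099)] mean [ 0.0815 -1.8619  0.5258  4.4551 69.9734 -0.1151 -0.802 ] z 0.1045
```

Request:
step_arm(rows=[[0.0, 0, 0, 0.0, 0.6], [0.0, 0, 0, 0.0, 0.6]])

```text
t: 19.9
ee_pos: [0.5592, -0.1932, 0.1045]
eef_rot: [3.037, 0.764, 0.002]
ft_force: [-1.6, 0.9, 4.4]
finger_gap: 0.0078
```

```bash
python3 m.py 6
```

```text
t 20.15 Mz [np.float64(0.063), np.float64(0.133), np.float64(0.135), np.float64(0.109), np.float64(0.077), np.float64(0.094)] mean [ 0.1018 -1.7929  0.3084  4.4003 70.571  -0.1216 -0.8098] z 0.1045
```

Request:
step_arm(rows=[[0.0, 0, 0, 0.0, 0.4], [0.0, 0, 0, 0.0, 0.8]])

```text
t: 20.4
ee_pos: [0.5592, -0.1932, 0.1045]
eef_rot: [3.043, 0.742, 0.002]
ft_force: [-3.0, 1.1, 4.0]
finger_gap: 0.0079
```

```bash
python3 m.py 6; python3 view.py s20.png
```

```text
t 20.65 Mz [np.float64(0.166), np.float64(0.138), np.float64(0.107), np.float64(0.166), np.float64(0.072), np.float64(0.138)] mean [ 0.1309 -2.1242  0.4886  4.5474 71.3798 -0.1337 -0.8204] z 0.1045
t 20.65 d mm [  0.8   0.7 -40.5] turn -71.37 yang -1.0916 tilt [ 0.0035 -0.0091 -1.    ] F [-2.42  0.35  4.83] M [0.242 0.5   0.138] gap 7.74 pos [ 0.5592 -0.1931  0.1045]
bit -0.013 -0.003 [[476.0, 499.0], [469.0, 579.0]]
bit -0.013 0.003 [[482.0, 486.0], [475.0, 566.0]]
bit 0.013 -0.003 [[348.0, 480.0], [343.0, 560.0]]
bit 0.013 0.003 [[355.0, 467.0], [349.0, 547.0]]
tip [461.0, 593.0]
tip [354.0, 576.0]
hole under TCP [[352.0, 434.0], [344.0, 451.0], [482.0, 472.0], [489.0, 454.0]]
```

View pics/s20.png

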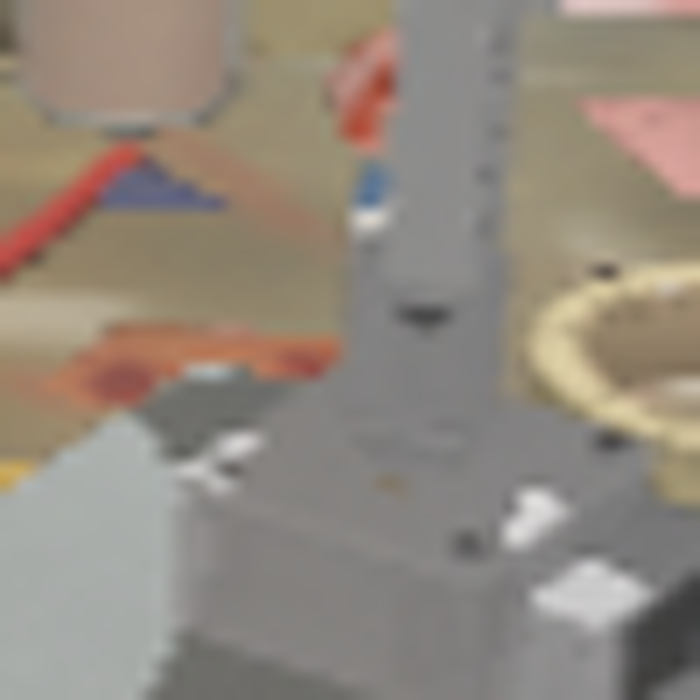

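Request:
step_arm(rows=[[0.0, 0, 0, 0.0, 0.6], [0.0, 0, 0, 0.0, 0.6]])

```text
t: 20.95
ee_pos: [0.5592, -0.1932, 0.1045]
eef_rot: [3.046, 0.727, 0.002]
ft_force: [-2.6, 0.9, 4.4]
finger_gap: 0.0078
```

```bash
python3 m.py 8
```

```text
t 21.3 Mz [np.float64(0.203), np.float64(0.127), np.float64(0.097), np.float64(0.156), np.float64(0.109), np.float64(0.139), np.float64(0.138), np.float64(0.127)] mean [ 0.137  -1.8595  0.5987  4.5589 71.9669 -0.143  -0.8281] z 0.1045
```

Request:
step_arm(rows=[[0.0, 0, 0, 0.0, -9], [0.0, 0, 0, 0.0, -18], [0.0, 0, 0, 0, -27], [0.0, 0, 0, 0, -36], [0.0, 0, 0, 0, -36]])

```text
t: 21.92
ee_pos: [0.5598, -0.194, 0.1045]
eef_rot: [2.674, 1.629, -0.001]
ft_force: [0.0, -1.9, 2.0]
finger_gap: 0.0076
```

```bash
python3 m.py 3;python3 -c "
from h import *
go(.5605,-.1935,.1045,.154)"
```

```text
t 22.02 Mz [np.float64(0.004), np.float64(-0.026), np.float64(-0.0)] mean [-7.60000e-03  5.09900e-01 -1.20340e+00  2.15220e+00  3.61494e+01
  1.71400e-01 -3.56400e-01] z 0.1046
t 22.02 d mm [0.6 0.4 0.1] turn -36.16 yang -0.4772 tilt [ 0.0049 -0.0098 -0.9999] F [ 0.53 -0.58  1.58] M [-0.42  -0.119 -0.   ] gap 7.67 pos [ 0.5598 -0.1939  0.1046]
```

Request:
step_arm(rows=[[0.0, 0, 0, 0.0, -9], [0.0, 0, 0, 0.0, -18], [0.0, 0, 0, 0, -27], [0.0, 0, 0, 0, -33], [0.0, 0, 0, 0, -33]])

```text
t: 22.65
ee_pos: [0.5608, -0.1939, 0.1046]
eef_rot: [2.105, 2.317, -0.004]
ft_force: [2.0, -1.4, 1.5]
finger_gap: 0.0078
```

```bash
python3 m.py 3;python3 -c "
from h import *
go(.5605,-.1935,.1045,.154)"
```

```text
t 22.75 Mz [np.float64(0.012), np.float64(0.013), np.float64(0.034)] mean [ 0.0195  1.6847 -0.9532  0.5688  3.3301  0.1187  0.0819] z 0.1046
t 22.75 d mm [ 0.4 -0.1  0.1] turn -3.32 yang 0.096 tilt [ 0.0065 -0.0098 -0.9999] F [ 1.23 -0.41  0.52] M [-0.246 -0.69   0.034] gap 7.6 pos [ 0.5607 -0.1938  0.1046]
```

Request:
step_arm(rows=[[0.0, 0, 0, 0.0, -2], [0.0, 0, 0, 0.0, -4], [0.0, 0, 0, 0, -4]])

```text
t: 23.12
ee_pos: [0.5608, -0.1937, 0.1046]
eef_rot: [2.022, 2.389, -0.005]
ft_force: [2.5, -0.8, 1.0]
finger_gap: 0.0077
```

```bash
python3 m.py 4
```

```text
t 23.27 Mz [np.float64(-0.005), np.float64(-0.026), np.float64(0.007), np.float64(-0.038)] mean [-0.0154  1.5803 -0.0136  0.7602 -0.674   0.0467  0.1358] z 0.1046
```

Request:
step_arm(rows=[[0.0, 0, 0, 0.0, -1.5], [0.0, 0, 0, 0.0, -1.5], [0.0, 0, 0, 0, -1.5]])

```text
t: 23.65
ee_pos: [0.5609, -0.1936, 0.1046]
eef_rot: [1.991, 2.415, -0.005]
ft_force: [1.9, 0.2, -0.1]
finger_gap: 0.0078
```

```bash
python3 m.py 4
```

```text
t 23.8 Mz [np.float64(-0.009), np.float64(0.008), np.float64(0.021), np.float64(-0.017)] mean [ 6.0000e-04  2.0833e+00 -2.3000e-03  2.9420e-01 -2.1662e+00  1.8900e-02
  1.5600e-01] z 0.1046
```

Request:
step_arm(rows=[[0.0, 0, 0, 0.0, -1.5], [0.0, 0, 0, 0.0, -3], [0.0, 0, 0, 0, -3]])

```text
t: 24.18
ee_pos: [0.5609, -0.1936, 0.1046]
eef_rot: [1.927, 2.467, -0.005]
ft_force: [1.7, -0.1, 1.1]
finger_gap: 0.0078
```

```bash
python3 m.py 4
```

```text
t 24.32 Mz [np.float64(-0.034), np.float64(0.016), np.float64(-0.029), np.float64(-0.034)] mean [-0.0202  1.8666  0.1519  0.7283 -5.1672  0.0655  0.1966] z 0.1046
```

Request:
step_arm(rows=[[0.0, 0, 0, 0.0, 3], [0.0, 0, 0, 0.0, 5], [0.0, 0, 0, 0, 5], [0.0, 0, 0, -0.003, 5], [0.0, 0, 0, -0.005, 5]])

```text
t: 24.95
ee_pos: [0.5606, -0.1934, 0.1095]
eef_rot: [2.033, 2.381, -0.004]
ft_force: [1.8, -0.5, -3.3]
finger_gap: 0.0074
```

```bash
python3 m.py 2; python3 -c "
from h import *
go(.5605,-.1935,.1045,.154)"
```

```text
t 25.0 Mz [np.float64(-0.014), np.float64(0.005)] mean [-0.0043  1.8316 -0.5319 -2.0085 -0.177   0.0021  0.1323] z 0.1098
t 25.0 d mm [ 0.  -0.2  5.3] turn 0.17 yang 0.157 tilt [ 0.0065 -0.0093 -0.9999] F [ 1.84 -0.53 -0.73] M [ 0.001 -0.534  0.005] gap 7.88 pos [ 0.5606 -0.1934  0.1098]
```

Request:
step_arm(rows=[[0.0, 0, 0, -0.01, 0], [0.0, 0, 0, -0.02, 0], [0.0, 0, 0, -0.032, 0], [0.0, 0, 0, -0.05, 0], [0.0, 0, 0, -0.06, 0]])

```text
t: 25.62
ee_pos: [0.5603, -0.1928, 0.1712]
eef_rot: [2.033, 2.38, -0.004]
ft_force: [-0.1, 0.3, -0.7]
finger_gap: 0.0076
```

```bash
python3 view.py s21.png; python3 -c "
from h import *
c=cam('scene');save(c,'s21b.png',(325,150,425,265),6)"
```

```text
t 25.62 d mm [ 0.1 -0.5 26.2] turn 0.17 yang 0.157 tilt [ 0.0072 -0.0096 -0.9999] F [-0.14  0.28 -0.67] M [-0.066 -0.058 -0.023] gap 7.63 pos [ 0.5603 -0.1928  0.1712]
bit -0.013 -0.003 [[476.0, 154.0], [470.0, 238.0]]
bit -0.013 0.003 [[450.0, 147.0], [443.0, 230.0]]
bit 0.013 -0.003 [[409.0, 199.0], [403.0, 284.0]]
bit 0.013 0.003 [[383.0, 191.0], [376.0, 276.0]]
tip [450.0, 260.0]
tip [393.0, 299.0]
hole under TCP [[356.0, 470.0], [391.0, 481.0], [461.0, 431.0], [427.0, 420.0]]
```

View pics/s21b.png

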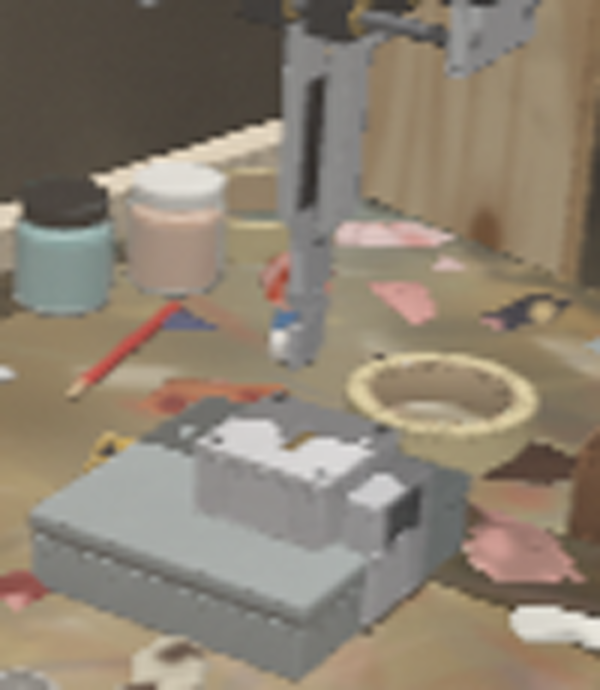

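```bash
python3 -c "
from h import *
go(.536,.198,.175,-.2678)"
```

```text
t 25.73 d mm [390.   36.6  -7.9] turn 24.33 yang 0.1569 tilt [ 0.0084 -0.01   -0.9999] F [ 0.13 -0.88 -0.01] M [-0.054 -0.064  0.028] gap 7.75 pos [ 0.5608 -0.193   0.1712]
```

Request:
step_arm(rows=[[0.0, 0.39, 0.0366, -0.008, 24.3], [0.0, 0.39, 0.0366, -0.008, 24.3], [0.0, 0.39, 0.0366, -0.008, 24.3], [0.0, 0.39, 0.0366, -0.008, 24.3], [0.0, 0.39, 0.0366, -0.008, 24.3]])

```text
t: 26.35
ee_pos: [0.5401, 0.1207, 0.1737]
eef_rot: [2.487, 1.898, -0.0]
ft_force: [0.9, 0.6, -1.5]
finger_gap: 0.0077
```

```bash
python3 -c "
from h import *
go(.536,.198,.165,-.2678)
c=cam('scene');save(c,'s22.png',(325,210,410,265),9)
c=cam('top');save(c,'t22.png',(360,210,440,285),9)"
```

```text
t 26.35 d mm [ 73.5 -24.4   7.8] turn 0.03 yang -0.2673 tilt [ 0.0076 -0.0104 -0.9999] F [ 0.9   0.59 -1.45] M [-0.041 -0.094 -0.005] gap 7.72 pos [0.5401 0.1207 0.1737]
```

View pics/s22.png

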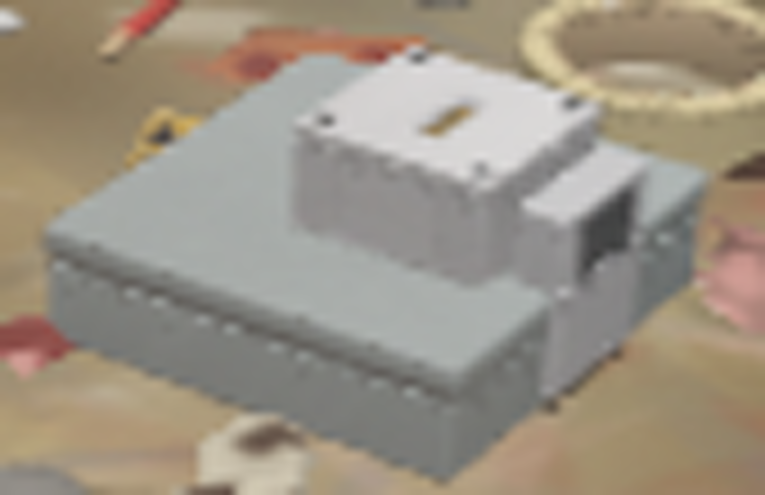

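View pics/t22.png

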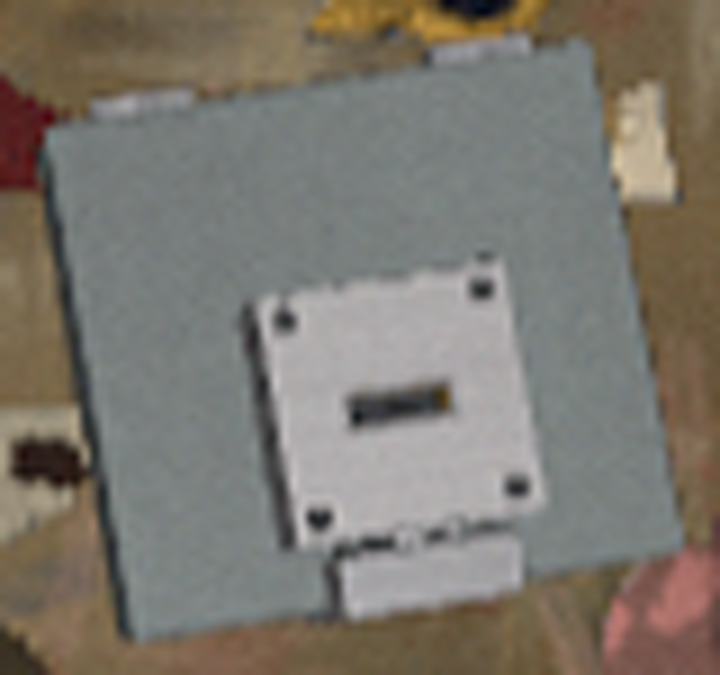

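```bash
python3 -c "
from h import *
for n,cr in(('scene',(355,210,405,250)),('top',(385,235,425,285))):
    a=cv2.imread('pics/%s0.png'%n).astype(float); b=cam(n)['color'][:,:,::-1].astype(float)
    x0,y0,x1,y1=cr; d=np.abs(a-b).max(2)[y0:y1,x0:x1]
    print(n,'noise med',np.median(d)); 
    for i in np.argsort(d.ravel())[::-1][:12]:
        y,x=divmod(i,d.shape[1]);print((x+x0,y+y0),d[y,x],a[y+y0,x+x0],b[y+y0,x+x0])
"
```

```text
scene noise med 1.0
(np.int64(356), np.int64(247)) 4.0 [ 89.  95. 100.] [89. 92. 96.]
(np.int64(357), np.int64(247)) 4.0 [ 98. 104. 106.] [ 96. 101. 102.]
(np.int64(359), np.int64(248)) 4.0 [ 97. 102. 104.] [ 95.  99. 100.]
(np.int64(364), np.int64(249)) 3.0 [118. 121. 121.] [115. 119. 118.]
(np.int64(361), np.int64(249)) 3.0 [ 97. 102. 105.] [ 95.  99. 102.]
(np.int64(363), np.int64(249)) 3.0 [109. 114. 114.] [107. 112. 111.]
(np.int64(360), np.int64(249)) 3.0 [107. 111. 113.] [105. 109. 110.]
(np.int64(355), np.int64(249)) 3.0 [126. 130. 129.] [124. 128. 126.]
(np.int64(360), np.int64(247)) 3.0 [123. 127. 126.] [121. 124. 123.]
(np.int64(356), np.int64(248)) 3.0 [128. 132. 131.] [126. 130. 128.]
(np.int64(359), np.int64(247)) 3.0 [117. 121. 122.] [116. 120. 119.]
(np.int64(358), np.int64(248)) 3.0 [ 97. 102. 105.] [ 96.  99. 102.]
top noise med 4.0
(np.int64(406), np.int64(269)) 43.0 [115. 114. 112.] [154. 151. 155.]
(np.int64(406), np.int64(270)) 34.0 [127. 126. 127.] [160. 158. 161.]
(np.int64(405), np.int64(270)) 27.0 [117. 115. 113.] [139. 140. 140.]
(np.int64(405), np.int64(269)) 22.0 [138. 136. 136.] [158. 158. 157.]
(np.int64(404), np.int64(269)) 14.0 [182. 175. 176.] [168. 167. 169.]
(np.int64(393), np.int64(244)) 13.0 [168. 169. 172.] [181. 181. 183.]
(np.int64(399), np.int64(247)) 12.0 [166. 166. 171.] [178. 176. 179.]
(np.int64(414), np.int64(280)) 12.0 [ 65.  86. 104.] [ 74.  98. 114.]
(np.int64(410), np.int64(278)) 12.0 [51. 75. 94.] [ 61.  87. 104.]
(np.int64(387), np.int64(257)) 12.0 [122. 119. 116.] [131. 131. 125.]
(np.int64(392), np.int64(238)) 11.0 [120. 120. 114.] [130. 131. 123.]
(np.int64(400), np.int64(244)) 11.0 [163. 162. 166.] [174. 172. 177.]
```

Request:
step_arm(rows=[[0.0, 0.0735, -0.0244, 0.008, 0], [0.0, 0.0735, -0.0244, 0.02, 0], [0.0, 0.0735, -0.0244, 0.04, 0], [0.0, 0.0735, -0.0244, 0.065, 0], [0.0, 0.0735, -0.0244, 0.065, 0]])

```text
t: 27.18
ee_pos: [0.5348, 0.1937, 0.1057]
eef_rot: [2.487, 1.899, -0.01]
ft_force: [0.2, 0.7, -1.4]
finger_gap: 0.0075
```

```bash
python3 -c "
from h import *
go(.536,.198,.0627,-.2678)
c=cam('scene');save(c,'s23.png',(240,240,305,320),9)"
```

```text
t 27.18 d mm [ 5.  -0.3 42.9] turn 0.1 yang -0.2661 tilt [ 0.0026 -0.0137 -0.9999] F [ 0.16  0.7  -1.41] M [-0.031 -0.013  0.026] gap 7.47 pos [0.5348 0.1937 0.1057]
```

View pics/s23.png

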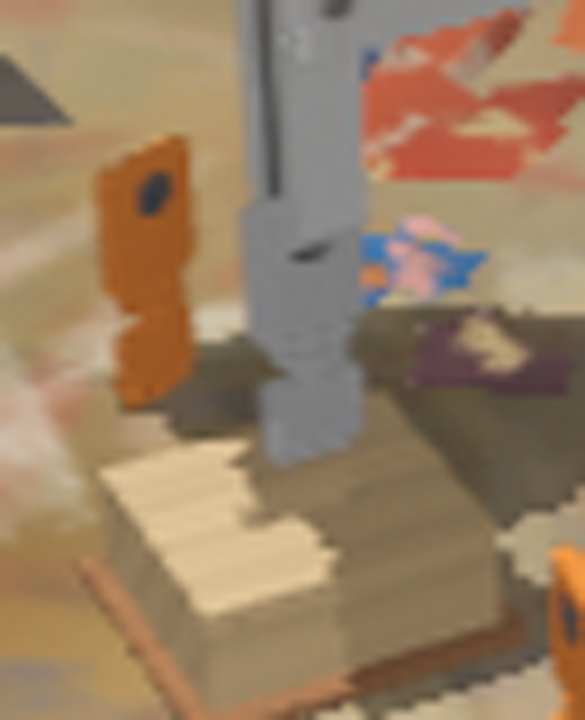

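Request:
step_arm(rows=[[0.0, 0.005, 0, 0.005, 0], [0.0, 0.005, 0, 0.005, 0], [0.0, 0.005, 0, 0.005, 0]])

```text
t: 27.6
ee_pos: [0.5374, 0.1995, 0.1023]
eef_rot: [2.486, 1.9, -0.004]
ft_force: [-0.3, -0.1, -0.6]
finger_gap: 0.0075
```

```bash
python3 -c "
from h import *
go(.536,.1985,.088,-.2678)"
```

```text
t 27.6 d mm [-1.2 -1.2 14.3] turn 0.12 yang -0.2658 tilt [ 0.0057 -0.0121 -0.9999] F [-0.34 -0.14 -0.59] M [-0.07  -0.036 -0.033] gap 7.54 pos [0.5374 0.1995 0.1023]
```

Request:
step_arm(rows=[[0.0, -0.0012, -0.0012, 0.0, 0], [0.0, -0.0012, -0.0012, 0.005, 0], [0.0, -0.0012, -0.0012, 0.011, 0], [0.0, -0.0012, -0.0012, 0.014, 0], [0.0, -0.0012, -0.0012, 0.014, 0]])

```text
t: 28.22
ee_pos: [0.5358, 0.1984, 0.0879]
eef_rot: [2.486, 1.9, -0.006]
ft_force: [0.2, -0.3, -0.6]
finger_gap: 0.008
```

```bash
python3 -c "
from h import *
go(.536,.1985,.0627,-.2678)"
```

```text
t 28.23 d mm [ 0.4 -0.  25.2] turn 0.12 yang -0.2657 tilt [ 0.005  -0.0124 -0.9999] F [ 0.17 -0.3  -0.61] M [-0.062 -0.092 -0.03 ] gap 8.0 pos [0.5358 0.1984 0.0879]
```

Tip is about 5 mm into the slot with no contact force.

Request:
step_arm(rows=[[0.0, 0, 0, 0.007, 0], [0.0, 0, 0, 0.014, 0], [0.0, 0, 0, 0.02, 0], [0.0, 0, 0, 0.023, 0], [0.0, 0, 0, 0.023, 0]])

```text
t: 28.85
ee_pos: [0.5358, 0.1981, 0.0646]
eef_rot: [2.486, 1.9, -0.006]
ft_force: [-0.9, 0.3, -1.8]
finger_gap: 0.0078
```

```bash
python3 -c "
from h import *
go(.536,.1985,.0627,-.2678)"
```

```text
t 28.85 d mm [0.5 0.1 1.9] turn 0.12 yang -0.2657 tilt [ 0.0046 -0.0125 -0.9999] F [-0.92  0.35 -1.84] M [-0.053  0.001 -0.03 ] gap 7.79 pos [0.5358 0.1981 0.0646]
```

Request:
step_arm(rows=[[0.0, 0, 0, 0.001, 0], [0.0, 0, 0, 0.002, 0], [0.0, 0, 0, 0.0025, 0], [0.0, 0, 0, 0.0025, 0]])

```text
t: 29.35
ee_pos: [0.536, 0.1981, 0.0625]
eef_rot: [2.486, 1.9, -0.006]
ft_force: [-1.2, -0.4, 3.5]
finger_gap: 0.008
```

```bash
python3 -c "
from h import *
go(.536,.1985,.0627,-.2678)"
```

```text
t 29.35 d mm [ 0.4 -0.1 -0.2] turn 0.12 yang -0.2657 tilt [ 0.005  -0.0125 -0.9999] F [-1.18 -0.43  3.52] M [-0.084  0.15  -0.035] gap 7.95 pos [0.536  0.1981 0.0625]
```

Collar rests on the stand (3.5 N). Opening.

Request:
step_arm(rows=[[0.4, 0, 0, 0, 0], [0.4, 0, 0, 0, 0], [0.4, 0, 0, 0, 0], [0.4, 0, 0, 0, 0], [0.4, 0, 0, 0, 0]])

```text
t: 29.98
ee_pos: [0.5359, 0.1981, 0.0625]
eef_rot: [2.486, 1.9, -0.006]
ft_force: [0.1, 0.6, -0.2]
finger_gap: 0.0377
```

Request:
step_arm(rows=[[0.4, 0, 0, -0.015, 0], [0.4, 0, 0, -0.035, 0], [0.4, 0, 0, -0.07, 0], [0.4, 0, 0, -0.11, 0], [0.4, 0, 0, -0.13, 0]])

```text
t: 30.6
ee_pos: [0.5364, 0.2004, 0.1959]
eef_rot: [2.485, 1.899, 0.001]
ft_force: [0.7, 0.8, -0.7]
finger_gap: 0.0374
```

Request:
step_arm(rows=[[0.4, -0.15, 0, 0, 0], [0.4, -0.15, 0, 0, 0], [0.4, -0.15, 0, 0, 0], [0.4, -0.15, 0, 0, 0], [0.4, -0.15, 0, 0, 0]])

```text
t: 31.22
ee_pos: [0.4976, 0.0573, 0.1978]
eef_rot: [2.484, 1.901, 0.004]
ft_force: [-0.2, 0.5, -0.4]
finger_gap: 0.0376
```

```bash
python3 -c "
from h import *
go(.536,.1985,.0627,-.2678)
c=cam('scene');save(c,'s24.png',(245,270,305,325),12)
c=cam('scene');save(c,'s24f.png')
c=cam('top');save(c,'t24.png',(228,243,278,290),12);
a=cv2.imread('pics/top0.png').astype(float); b=c['color'][:,:,::-1].astype(float)
for y,x in((269,406),(270,406),(270,405)): print(a[y,x],b[y,x])
"
```

```text
t 31.23 d mm [147.2  -1.6 134.1] turn 0.2 yang -0.2642 tilt [ 0.0105 -0.0095 -0.9999] F [-0.23  0.49 -0.38] M [-0.014 -0.073  0.019] gap 37.62 pos [0.4976 0.0573 0.1978]
[115. 114. 112.] [149. 148. 152.]
[127. 126. 127.] [158. 155. 159.]
[117. 115. 113.] [139. 137. 138.]
```

View pics/s24.png

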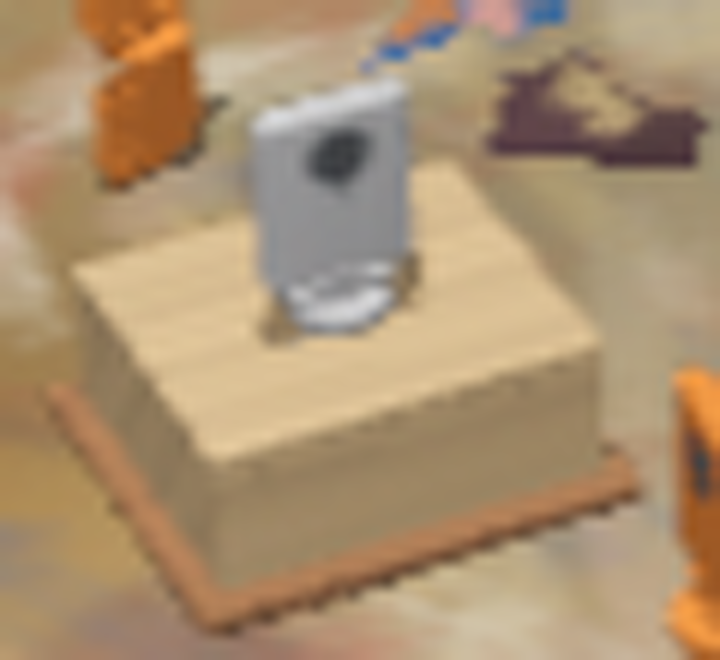

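View pics/s24f.png

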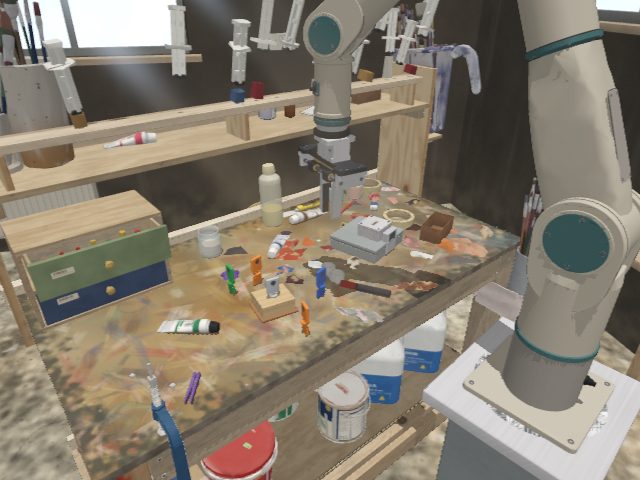

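View pics/t24.png

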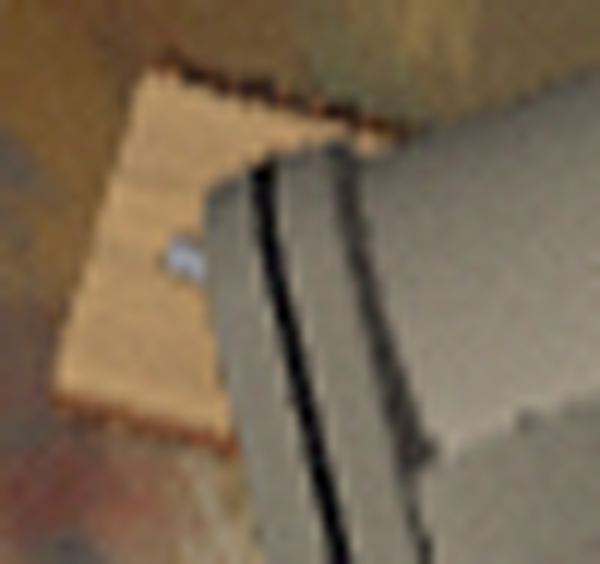

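The key stands in the slot as it did at the start: collar on the top at crop (335,330), bow upright. The bolt shows in the gap at top (406,269), and the bystanders have not moved.

```bash
python3 -c "
from h import *
print(job_done())"
```

```text
the job is handed in; nothing more can be done
None
```

I locked the box, put the steel key back in its stand and handed the job in at about 31 s. The hand-in gave no verdict.

**What I did**
- I took the key from the stand. The first two presses landed on the face plate beside the hole, at up to about 18 N. I corrected the position and pushed the key fully in until the collar lay on the plate (7.5 N).
- I turned it clockwise in small steps until the turning torque rose steadily from about 68.5° (1.2 rad) on. I pressed on to 72°, an estimated 7–12 N on the stop.
- I turned it back past home and drew it out without resistance. Then I set it fully into the stand slot (collar down at 3.5 N), let go and moved clear.

**Last checks**
- **Key:** in the scene picture it stands upright in the slot, with the collar on the stand's top as at the start. The arm partly hid it from the top camera.
- **Bolt:** the gap to the keeper turned brighter in the top picture and stayed so, so the bolt bridges the 5 mm gap. I could not measure the throw beyond that.
- **Barrel:** the keyhole looks the same as before, so the barrel should be home.
- **Other things on the table:** none had visibly moved.

**What disagreed**
- The two cameras put the keyhole about 5 mm apart. The top camera turned out right.
- My very first move row was given in mm instead of m. The per-row limit held it to about 60 mm in the intended direction.

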